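# Check two clamp spindles in the thread gauges

## Robot

A 7-joint arm with a two-finger parallel gripper is mounted at the origin on the work surface. World frame = base frame: x ahead of the robot, y to its left, z up, the work surface at z = 0. Lengths are in mm, angles in rad, forces in N, time in s.
With the tool pointing down it reaches from about 400 to 925 mm from the base axis. Payload 5.6 kg.
Tool frame: the origin (TCP) lies midway between the tips of the shut fingers; the grasp point (between the pads) lies 19 mm behind it; z points along the fingers, y is the direction in which the jaws open and shut (so a half turn about z gives the same grasp; the last joint's range is limited). The gripper opens to 85 mm and grips with 20 to 120 N. Pads are 22 mm wide; open, the fingers measure 114 mm over their backs; the gripper's body (76 mm by 85 mm) begins 54 mm behind the grasp point. The pads swing forward as they close: fully open they stand 13 mm farther back than shut.
Start: joints at [1.108, 0.468, -0.012, 1.603, 0.006, 1.071, -0.056], TCP at [264.887, -593.585, 231.29] pointing down, gripper open.
Joint ranges: [-2.53, 2.53], [-0.31, 2.02], [-1.57, 1.55], [0.28, 2.44], [-1.29, 4.43], [0.15, 1.84], [-2.92, 2.92]. Speed limits (rad/s): [2.57, 2.57, 3.14, 3.14, 3.14, 3.14, 3.14].

## Interface

Orientations are given as a rotation vector (axis times angle).
In Python, from station import observe, grab_frame, calibration, sign_off gives the robot as it stands.
- The arm moves only by the tool play_rows, never from a script. Its argument "commands" is one flat list of numbers, 7 for each row, row after row: the turn, a rotation vector about the tool's x, y, z in rad, then the shift along the tool's x, y, z in mm, then the closure, from 0 (fully open) to 1 (shut). In form: [ax, ay, az, dx, dy, dz, grip, ax, ay, az, dx, dy, dz, grip, ...]. A call has 1 to 12 rows; each row shifts and turns the pose as measured when the row begins, along the tool's axes as they then stand; what a row does not reach is not made up. A row lasts 1/10 s, in which the tool goes at most 50 mm and 8.59 degrees, less where a joint would pass 70% of its speed; a pose out of reach is approached as far as the arm can. A call with a gripper value outside its range is refused whole. The fingers move at their own pace and stop on an object; "squeeze" is the grip in N (left out, the last holds). Time passes only in rows, so rows that do not move let the fingers close. It gives the time, the measured TCP pose, the force and the opening at its end, in the units of the state.
- observe(): the state, without advancing time (a new reading comes with each control period).
- grab_frame(name): name is "scene" or "top" or "wrist"; returns the picture (420x560x3 uint8, blue, green, red); there is no depth.
- calibration(name): a dict with "fovy" (degrees; the focal length in pixels is half the picture's height over the tangent of half this angle, whatever the lens; pixels are square), "cx", "cy" (the principal point, pixels), "k1" (the pictures are not rectified: a ray, as slopes to the right and down, at radius r is drawn at 1 + k1 r^2 times it, then the intrinsics apply), "extrinsics" (4x4, takes a point from world to camera coordinates); the wrist camera has in their place "mount" (4x4, takes a point from camera to tool coordinates, whose origin is the TCP and whose axes are the flange's). Camera axes: x right, y down, z forward; pixel columns grow to the right and rows downward; lengths in mm; the calibration is good to about 2 mm. A picture is of the moment at which its call begins: read the wrist's pose just before it. calibration takes no time and is no camera call.
- sign_off(): hands the job in, once; it reports no verdict.
The state is a dict: "t": time; "qpos": joint angles; "joint_velocities": joint speeds; "tau": joint torques, N m; "tcp_pos": TCP position; "ee_rot": TCP orientation; "force": force on the tool from outside, world axes, zero at the start; "moment": the same for the moment, N m; "opening": opening from 0.0 (shut) to 1.0 (fully open).
Only numpy, scipy, OpenCV 4.12 (cv2) and the standard library are available. Lean on these libraries where they do the work, as an engineer would, in place of code of your own. Each camera call takes 0.05 s, during which the arm holds its last target.

## Task

Sort the two threaded spindles by thread pitch: draw each one out of the rack and seat it in the notched gauge block that its thread fits, head sticking out of the open end, lying level with its grooves fully down over the teeth, and let go. The channel leaves no room for fingers beside the thread, so take each spindle again by its shank and lower it in gently, without dropping it. Leave the smooth spindle in the rack and everything else on the bench where it is.

Things in the scene. Friction and masses are not known exactly. Their poses are not given: they have to be found in the camera images.
- fine_thread (a point): Bare steel clamp spindle, fine thread: 8 square ridges 4 mm wide every 9 mm, grooves 5 mm; a groove at this point. Grooves run straight round, 3 mm deep; crests 24 mm, root 18 mm across. The point is the middle of the thread, on the axis; x runs along the axis to the head. Thread from x = -34 to +34 mm, 0.2 kg, centre of mass near x = +10. Starts lying on the bench, axis 12 mm up, in any bay of the rack, thread out in front.
- fine_shank (a point): Middle of the same spindle's plain round shank (16 mm thick, 42 mm long), on the axis, 55 mm from the thread's middle towards the head; x to the head. Beyond the shank is a hex head 24 mm across flats, 10 mm long, so the spindle does not roll on the bench. At the start shank and head are under the rack's roof.
- coarse_thread (a point): Bare steel clamp spindle, coarse thread: 5 square ridges 7 mm wide every 13 mm, grooves 6 mm; a ridge at this point. Grooves run straight round, 3 mm deep; crests 24 mm, root 18 mm across. The point is the middle of the thread, on the axis; x runs along the axis to the head. Thread from x = -34 to +34 mm, 0.2 kg, centre of mass near x = +10. Starts lying on the bench, axis 12 mm up, in any bay of the rack, thread out in front.
- coarse_shank (a point): Middle of the same spindle's plain round shank (16 mm thick, 42 mm long), on the axis, 55 mm from the thread's middle towards the head; x to the head. Beyond the shank is a hex head 24 mm across flats, 10 mm long, so the spindle does not roll on the bench. At the start shank and head are under the rack's roof.
- plain_thread (a point): A third spindle of the same shape and size but with no thread (smooth, 24 mm thick where the others are threaded); same frame. It lies in the remaining bay and is not wanted: leave it there.
- rack_front (a point): Fixed light wooden rack, 62 mm deep, 190 wide, 45 high, open in front and below; three bays 62 mm apart (58 clear, 42 high under the roof). The point is the middle of the roof's front edge, on top; x points into the rack, so spindles are drawn out along -x. Bays at y = 0 and +-62 mm.
- gauge_fine_seat (a point): Gauge for the fine thread: where the middle of the thread lies when fully seated, on the channel's centre line 46 mm above the bench. x points out of the channel's open end, where shank and head stick out. Rails on the floor carry 5 pairs of teeth at x = -18, -9, 0, 9, 18 mm, each 2 mm long, tops 40 mm above the bench. Unseated or wrong spindles ride up to 4 mm higher.
- gauge_fine_mouth (a point): Middle of the open end of the same gauge's channel, 32 mm along x from the seat point, level with it. Fixed dark steel block 75 mm long, 50 wide, 60 high; channel 34 wide, open upward, closed by a wall 37 mm behind the seat point (3 mm past a seated thread's end). Cheeks rise 14 mm above a seated axis, 5 mm either side of the thread: no room for fingers.
- gauge_coarse_seat (a point): Gauge for the coarse thread: where the middle of the thread lies when fully seated, on the channel's centre line 46 mm above the bench. x points out of the channel's open end, where shank and head stick out. Rails on the floor carry 4 pairs of teeth at x = -19.5, -6.5, 6.5, 19.5 mm, each 2 mm long, tops 40 mm above the bench. Unseated or wrong spindles ride up to 4 mm higher.
- gauge_coarse_mouth (a point): Middle of the open end of the same gauge's channel, 32 mm along x from the seat point, level with it. Fixed dark steel block 75 mm long, 50 wide, 60 high; channel 34 wide, open upward, closed by a wall 37 mm behind the seat point (3 mm past a seated thread's end). Cheeks rise 14 mm above a seated axis, 5 mm either side of the thread: no room for fingers.
- oil: Small white oil bottle, 32 mm across, 105 mm tall, standing; origin under its base. A bystander.
- jar: Small amber jar, 48 mm across, 55 mm tall; origin under its base. A bystander.
- crook: Brass U-shaped tube lying flat, 85 mm wide, 17 mm thick; origin on the bench at the middle of its bend circle. A bystander.
- pliers: Pliers with yellow handles lying flat, 155 mm long, up to 16 mm high; origin at the pivot, on the bench. A bystander.
- tube: Straight brass tube lying, 160 mm long, 20 mm thick at most; origin under its middle. A bystander.
- driver: Screwdriver lying along its x axis, 170 mm long; origin on the bench. A bystander.
- mallet: Hammer lying along its x axis, 240 mm long; origin on the bench. A bystander.
Mind the look-alikes: they are no part of the job. Leave any blue look-alike of the part that bears coarse_thread alone.

How it is judged (in metres and radians):
At the end, for the whole second after the job is handed in: Each threaded spindle rests, released, in the gauge of its own pitch: mid-thread within 6 mm along, 3 mm across and 1.8 mm in height of the seat point, axis within 0.05 rad of the channel. The plain spindle and other bystanders are within 30 mm of where they started (x of fine_thread in the frame of gauge_fine_seat between -0.006 and 0.006 m and y of fine_thread in the frame of gauge_fine_seat between -0.003 and 0.003 m and z of fine_thread in the frame of gauge_fine_seat between -0.0018 and 0.0018 m and angle between the x axis of fine_thread and the x axis of gauge_fine_seat, either way round below 0.05 rad and linear speed of each of fine, coarse below 0.01 m/s and x of coarse_thread in the frame of gauge_coarse_seat between -0.006 and 0.006 m and y of coarse_thread in the frame of gauge_coarse_seat between -0.003 and 0.003 m and z of coarse_thread in the frame of gauge_coarse_seat between -0.0018 and 0.0018 m and angle between the x axis of coarse_thread and the x axis of gauge_coarse_seat, either way round below 0.05 rad and distance of each of oil, jar, crook, pliers, tube, driver, mallet, plain_thread from where it was at the start of the episode below 0.03 m); the robot touches nothing.
It fails at once if the plain spindle was moved by more than 3 cm (distance of plain_thread from where it was at the start of the episode above 0.03 m).
It fails at once if another bystander was knocked or moved by more than 3 cm (distance of any of oil, jar, crook, pliers, tube, driver, mallet from where it was at the start of the episode above 0.03 m).
It fails at once if a spindle was dropped into a gauge (faster than 0.4 m/s there) ((horizontal distance between fine_thread and gauge_fine_seat below 0.02 m and z of fine_thread in the frame of gauge_fine_seat below 0.03 m and linear speed of fine above 0.4 m/s) or (horizontal distance between coarse_thread and gauge_coarse_seat below 0.02 m and z of coarse_thread in the frame of gauge_coarse_seat below 0.03 m and linear speed of coarse above 0.4 m/s)).
It also fails if it takes over 72 s, if anything falls off the work surface, if the arm or the gripper's body presses on something with over 40 N, if the wrist force passes 120 N, or if a joint passes its speed limit or range.

## Working session

There is one attempt and no reset: what is moved stays moved. The work goes in short steps, Python scripts to look and compute and a tool call to move; the robot and the scene stay as the last step left them, time stands still between calls to the robot, and variables do not carry over. Pictures are saved under pics/ and viewed, and the job is handed in when it is done.

Besides the shell and the picture viewer there is one more tool, called after "Request:" by a JSON object that holds its "method" and its "body". play_rows: Moves the arm, as the interface text tells. Its arguments: {"type":"object","properties":{"commands":{"type":"array","items":{"type":"number"}},"squeeze":{"type":"number"}},"required":["commands"]}

```bash
mkdir -p pics; ls
python3 - <<'E'
from station import *
import cv2
s=observe();print(s)
for n in("scene","top","wrist"):
    c=calibration(n);print(n,c)
    cv2.imwrite(f"pics/{n}0.png",grab_frame(n))
E
```

```text
pics
{'t': 0.0, 'qpos': array([ 1.10796576,  0.46843332, -0.01158118,  1.60363755,  0.00599774,
        1.07139792, -0.05628865]), 'joint_velocities': array([-0.00028425, -0.0011332 , -0.00030137,  0.00102626, -0.00074985,
       -0.00120177, -0.00026373]), 'tau': array([-6.21827094e-04, -5.32376683e+01,  2.16303568e-02, -2.51302153e+01,
        1.15468024e-02,  7.65454170e-03,  8.94861017e-06]), 'tcp_pos': array([ 264.63755147, -593.0672846 ,  230.2961269 ]), 'ee_rot': array([-3.07092422e+00, -6.54155240e-01,  8.07822932e-04]), 'force': array([-0.22940276, -0.34387956,  0.63078389]), 'moment': array([0.02935259, 0.03035823, 0.03428441]), 'opening': 0.9964456847980916}
scene {'fovy': 51.87224600496447, 'cx': 276.57040805115986, 'cy': 211.25010628077547, 'k1': 0.008301329250742957, 'extrinsics': array([[-5.57382963e-01,  8.30161821e-01,  1.24732928e-02,
         2.78501890e+02],
       [ 6.63802046e-01,  4.54609711e-01, -5.93882863e-01,
        -3.09208478e+02],
       [-4.98689359e-01, -3.22740392e-01, -8.04454823e-01,
         1.75863166e+03],
       [ 0.00000000e+00,  0.00000000e+0
[... 279 characters left out ...]
-01,  2.08206828e-02, -1.82591290e-01,
         5.15977122e+02],
       [ 1.82896960e-01,  1.38515101e-02, -9.83034505e-01,
         1.18316358e+03],
       [ 0.00000000e+00,  0.00000000e+00,  0.00000000e+00,
         1.00000000e+00]])}
wrist {'fovy': 60.92857765496313, 'cx': 279.6959233783047, 'cy': 208.73621782483457, 'k1': -0.06284363857376367, 'mount': array([[ 5.66777115e-04, -9.60576611e-01, -2.78014844e-01,
         7.04458990e+01],
       [ 9.99999515e-01,  7.68463420e-04, -6.16482001e-04,
        -1.05317716e+00],
       [ 8.05822429e-04, -2.78014360e-01,  9.60576580e-01,
        -1.42281470e+02],
       [ 0.00000000e+00,  0.00000000e+00,  0.00000000e+00,
         1.00000000e+00]])}
```

View pics/top0.png

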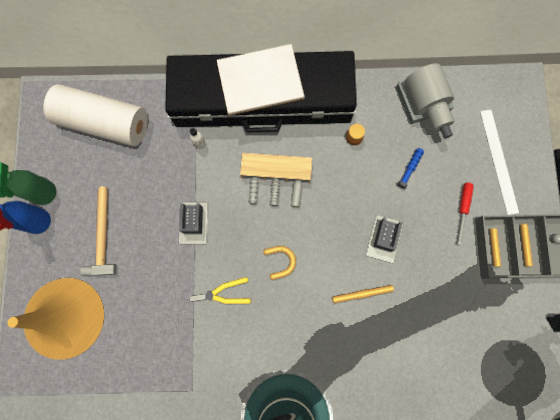

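View pics/scene0.png

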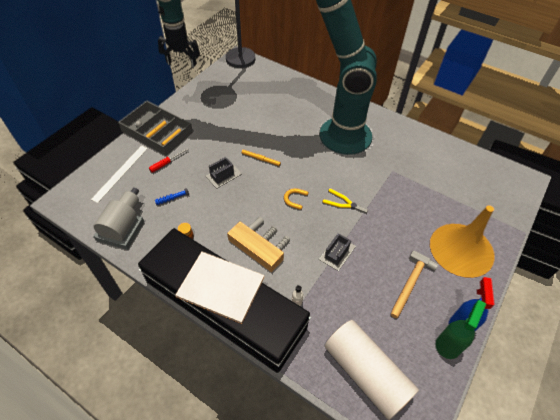

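Create h.py:
```python
import numpy as np, cv2
from station import *
from scipy.spatial.transform import Rotation as R
def cam(n, s=None):
    c=calibration(n); f=210/np.tan(np.radians(c['fovy']/2))
    if n=='wrist':
        s=s or observe(); T=np.eye(4);T[:3,:3]=R.from_rotvec(s['ee_rot']).as_matrix();T[:3,3]=s['tcp_pos']
        E=np.linalg.inv(T@c['mount'])
    else: E=c['extrinsics']
    return f,c['cx'],c['cy'],c['k1'],E
def proj(C,P):
    f,cx,cy,k,E=C;P=np.atleast_2d(P);q=P@E[:3,:3].T+E[:3,3];u=q[:,:2]/q[:,2:]
    u=u*(1+k*(u**2).sum(1,keepdims=True));return u*f+[cx,cy]
def ray(C,uv):
    f,cx,cy,k,E=C;d=(np.atleast_2d(uv)-[cx,cy])/f;u=d.copy()
    for _ in range(20):u=d/(1+k*(u**2).sum(1,keepdims=True))
    v=np.c_[u,np.ones(len(u))]@E[:3,:3];return -E[:3,:3].T@E[:3,3],v
def at(C,uv,z):
    o,v=ray(C,uv);return o+v*((z-o[2])/v[:,2])[:,None]
```

```text
(no output)
```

The top view shows the rack at (276,167) with spindles at (253,190), (275,192) and (296,194). The gauges are at (192,219) and (386,236), and a blue look-alike is at (411,167). I'll enlarge these.

Run:
```python
import cv2
i=cv2.imread('pics/top0.png')
a=cv2.resize(i[145:215,230:325],None,fx=8,fy=8,interpolation=cv2.INTER_CUBIC)
cv2.imwrite('pics/c1.png',a)
b=cv2.resize(i[195:250,170:220],None,fx=8,fy=8,interpolation=cv2.INTER_CUBIC)
c=cv2.resize(i[210:265,361:411],None,fx=8,fy=8,interpolation=cv2.INTER_CUBIC)
import numpy as np
cv2.imwrite('pics/c2.png',np.hstack([b,c]))
```

```text
(no output)
```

View pics/c1.png

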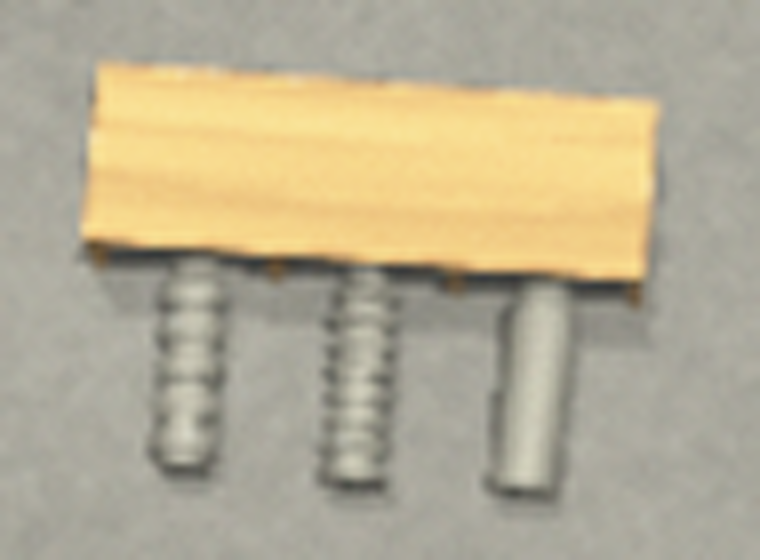

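View pics/c2.png

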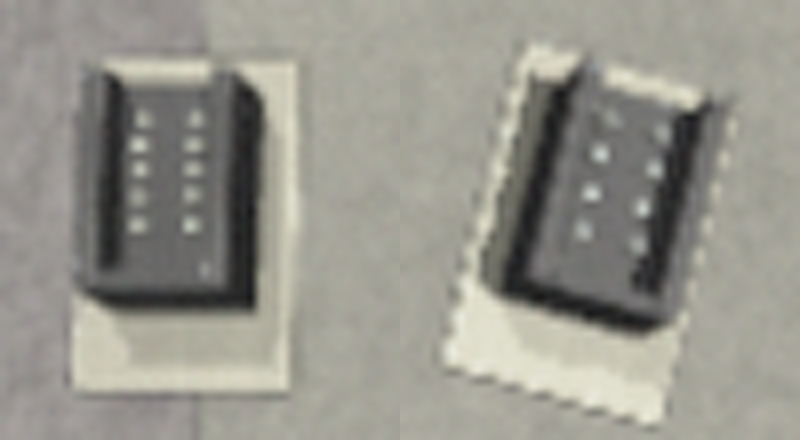

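Named from the crops: (253,190) has 5 wide ridges, so it's coarse. (275,192) has 8 fine ridges, so it's fine. (296,194) is smooth, so it's plain and stays. The left gauge has 5 tooth pairs (fine) and the right has 4 (coarse). The blue one at (411,167) is a look-alike that I leave alone. The crops look like both open ends face away from the robot, which the wrist camera should confirm. Next come rough positions.

Run:
```python
from h import *
C=cam('top')
def c1(p):return np.array(p)/8+[230,145]-0.44
def b(p):return np.array(p)/8+[170,195]-0.44
def c(p):return (np.array(p)-[400,0])/8+[361,210]-0.44
pr=lambda n,x:print(n,np.round(x,1))
pr('coarse tip/mid',at(C,[c1((183,465)),c1((195,275))],12))
pr('fine',at(C,[c1((352,485)),c1((368,275))],12))
pr('plain',at(C,[c1((522,490)),c1((545,285))],12))
pr('rack front corners',at(C,[c1((83,240)),c1((645,278))],45))
pr('rack back',at(C,[c1((97,65)),c1((658,103))],45))
pr('fine teeth L',at(C,[b((145,118)),b((137,226))],40));pr('R',at(C,[b((197,118)),b((191,226))],40))
pr('coarse teeth L',at(C,[c((612,118)),c((583,231))],40));pr('R',at(C,[c((663,133)),c((637,244))],40))
s=observe();pr('toolR',R.from_rotvec(s['ee_rot']).as_matrix())
for n,p in dict(oil=(196,143),jar=(356,135),crookend=(285,262),blue=(411,167),pl=(215,295),tube=(363,294),plm=(230,285)).items(): pr(n,at(C,p,10))
```

```text
coarse tip/mid [[553.5  81.6  12. ]
 [620.4  77.   12. ]]
fine [[545.2  23.9  12. ]
 [619.1  17.2  12. ]]
plain [[542.2 -34.2  12. ]
 [614.2 -43.8  12. ]]
rack front corners [[624.7 112.3  45. ]
 [607.2 -76.6  45. ]]
rack back [[686.  107.4  45. ]
 [668.1 -82.7  45. ]]
fine teeth L [[533.2 252.7  40. ]
 [496.6 254.7  40. ]]
R [[532.8 235.3  40. ]
 [496.3 236.7  40. ]]
coarse teeth L [[ 481.6 -275.4   40. ]
 [ 444.4 -263.7   40. ]]
R [[ 476.3 -291.7   40. ]
 [ 439.8 -281.    40. ]]
toolR [[ 0.9  0.4 -0. ]
 [ 0.4 -0.9  0. ]
 [-0.  -0.  -1. ]]
oil [[728.6 239.2  10. ]]
jar [[ 741.3 -210.2   10. ]]
crookend [[389.9  -4.4  10. ]]
blue [[ 644.8 -356.6   10. ]]
pl [[306.7 182.4  10. ]]
tube [[ 302.3 -207.7   10. ]]
plm [[332.  142.8  10. ]]
```

```bash
cat >> h.py <<'E'
def pose(s=None):
    s=s or observe();return np.array(s['tcp_pos']),R.from_rotvec(s['ee_rot'])
def down(yaw): # tool x at yaw (deg) in world, z down
    return R.from_euler('z',yaw,degrees=True)*R.from_euler('x',180,degrees=True)
def plan(p,yaw,n,g,start=None):
    p0,r0=start or pose(); r1=down(yaw); d=(r0.inv()*r1).as_rotvec()
    out=[]
    for i in range(n):
        ri=r0*R.from_rotvec(d*i/n); sh=ri.inv().apply((np.array(p)-p0)/n)
        out+=[*(np.round(d/n,3)),*np.round(sh,1),g]
    print('yaw',np.round(np.degrees(np.arctan2(*r0.as_matrix()[[1,0],0])),2),'turn',np.degrees(d).round(2),'dist',np.round(np.array(p)-p0,1))
    print([float(round(x,4)) for x in out])
def st():
    s=observe();r=R.from_rotvec(s['ee_rot']).as_matrix()
    print('t',round(s['t'],2),'p',np.round(s['tcp_pos'],2),'yaw',np.round(np.degrees(np.arctan2(r[1,0],r[0,0])),2),'z',np.round(r[:,2],3),'F',np.round(s['force'],1),'M',np.round(s['moment'],2),'o',round(s['opening'],3),'q7',np.round(s['qpos'],2));return s
def snap(n,f):
    s=st();im=grab_frame(n);cv2.imwrite('pics/'+f,im);return s,im
E
python3 - <<'E'
from h import *
plan((455,-278,130),-16.5,10,0)
E
```

```text
yaw 24.05 turn [-7.000e-02  3.000e-02  4.055e+01] dist [ 190.3  315.2 -100.5]
[-0.0, 0.0, 0.071, 30.2, -21.0, 10.1, 0.0, -0.0, 0.0, 0.071, 28.7, -23.1, 10.1, 0.0, -0.0, 0.0, 0.071, 27.0, -25.1, 10.1, 0.0, -0.0, 0.0, 0.071, 25.1, -26.9, 10.1, 0.0, -0.0, 0.0, 0.071, 23.2, -28.6, 10.1, 0.0, -0.0, 0.0, 0.071, 21.1, -30.2, 10.1, 0.0, -0.0, 0.0, 0.071, 18.9, -31.6, 10.1, 0.0, -0.0, 0.0, 0.071, 16.6, -32.9, 10.1, 0.0, -0.0, 0.0, 0.071, 14.2, -34.0, 10.1, 0.0, -0.0, 0.0, 0.071, 11.8, -34.9, 10.1, 0.0]
```

Request:
{"method": "play_rows", "body": {"commands": [0,0,0.071,30,-21,10,0,0,0,0.071,29,-23,10,0,0,0,0.071,27,-25,10,0,0,0,0.071,25,-27,10,0,0,0,0.071,23,-29,10,0,0,0,0.071,21,-30,10,0,0,0,0.071,19,-32,10,0,0,0,0.071,17,-33,10,0,0,0,0.071,14,-34,10,0,0,0,0.071,12,-35,10,0,0,0,0,0,0,0,0]}}

```text
t: 1.25
tcp_pos: [464.1, -269.5, 123.6]
ee_rot: [-3.099, 0.509, 0.006]
force: [-0.5, -0.3, -0.4]
opening: 1.001
```

Run:
```python
from h import *
snap('wrist','w1.png')
plan((455,-278,130),-16.5,2,0)
```

```text
t 1.25 p [ 464.13 -269.53  123.62] yaw -18.66 z [-0.004  0.001 -1.   ] F [-0.5 -0.3 -0.4] M [-0.03 -0.05 -0.01] o 1.001 q7 [ 0.44  0.42  0.02  1.97 -0.01  0.76 -1.42]
yaw -18.75 turn [ 0.1   0.22 -2.25] dist [-7.9 -5.7  5.9]
[0.001, 0.002, -0.02, -2.8, 4.0, -2.9, 0.0, 0.001, 0.002, -0.02, -2.9, 3.9, -2.9, 0.0]
```

View pics/w1.png

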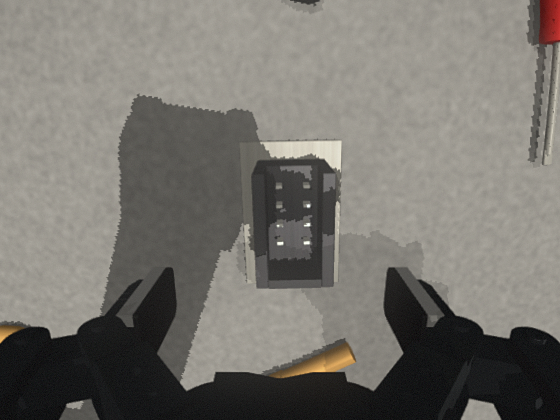

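The wrist view shows the gauge with 4 tooth pairs (rows 185–243). Its closed wall is at the bottom (row ~275) and its open end at the top, so the mouth faces tool +x. I'll enlarge it to measure.

Run:
```python
import cv2
i=cv2.imread('pics/w1.png')[135:295,235:350]
a=cv2.resize(i,None,fx=5,fy=5,interpolation=cv2.INTER_CUBIC);a=cv2.convertScaleAbs(a,alpha=1.6,beta=20)
cv2.imwrite('pics/c3.png',a[:800])
```

```text
(no output)
```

View pics/c3.png

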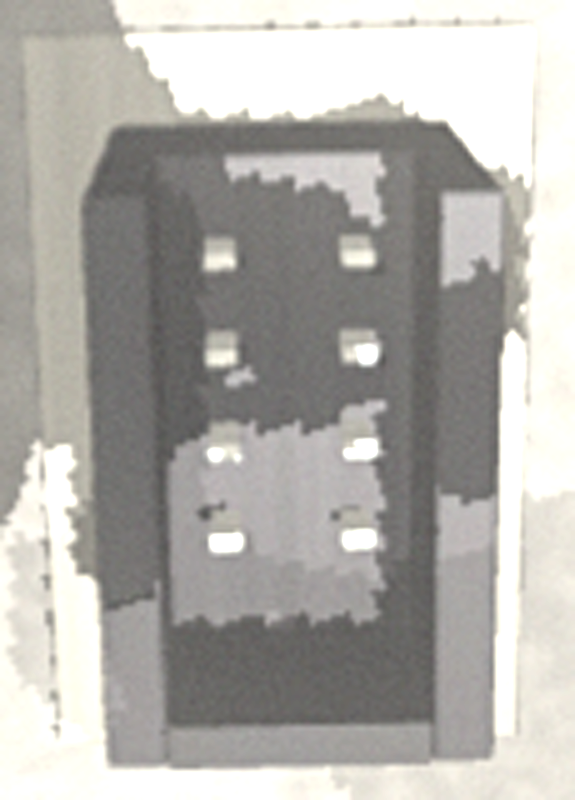

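```bash
cat >> h.py <<'E'
from scipy.optimize import least_squares
BLK=np.array([[32,25],[32,-25],[-43,25],[-43,-25]])
def fitgauge(C,uv,x0,z=60,free_z=False):
    # uv: mouth-left, mouth-right, back-left, back-right top corners (left=+y)
    def f(v):
        a=v[2];r=np.array([[np.cos(a),-np.sin(a)],[np.sin(a),np.cos(a)]])
        P=np.c_[BLK@r.T+v[:2],np.full(4,v[3] if free_z else z)]
        return (proj(C,P)-uv).ravel()
    s=least_squares(f,list(x0)+([z] if free_z else []));return s.x,f(s.x).reshape(-1,2)
E
python3 - <<'E'
from h import *
import json
S=dict(tcp_pos=[464.13,-269.53,123.62]); s=observe()
C=cam('wrist')
uv=np.array([[90,192],[502,190],[108,765],[493,765]])/5+[235,135]-.4
for fz in(False,True):
    x,r=fitgauge(C,uv,(460,-278,-.29),free_z=fz);print(np.round(x,2),np.degrees(x[2]).round(2),np.round(r,2).tolist())
x,_=fitgauge(C,uv,(460,-278,-.29))
a=x[2];A=np.array([np.cos(a),np.sin(a)]);B=np.array([-A[1],A[0]])
P=[];
for t in(19.5,6.5,-6.5,-19.5):
  for w in (8.75,-8.75):P.append([*(x[:2]+A*t+B*w),40])
print(np.round((proj(C,P)-[235,135]+.4)*5))
i=cv2.imread('pics/w1.png')
E
```

```text
[ 4.5979e+02 -2.8000e+02 -3.1000e-01] -17.89 [[-1.21, 0.48], [1.77, -0.3], [-0.47, 0.5], [-0.14, -0.6]]
[ 4.5934e+02 -2.7990e+02 -3.1000e-01  5.8600e+01] -17.89 [[-0.91, 0.8], [1.47, 0.04], [-0.23, 0.07], [-0.38, -1.02]]
[[224. 259.]
 [359. 257.]
 [226. 355.]
 [359. 353.]
 [227. 449.]
 [358. 447.]
 [228. 539.]
 [357. 537.]]
```

The gauge fit holds. Seat is at (459.8,-280.0), yaw -17.9°, and the predicted tooth tops land on the observed ones within about 1 mm. On to the rack.

Run:
```python
from h import *
plan((590,48,130),-5,9,0.3)
```

```text
yaw -18.75 turn [  0.07   0.23 -13.75] dist [127.1 320.3   5.9]
[0.0, 0.0, -0.027, 1.9, -38.2, -0.7, 0.3, 0.0, 0.0, -0.027, 3.0, -38.2, -0.7, 0.3, 0.0, 0.0, -0.027, 4.0, -38.1, -0.7, 0.3, 0.0, 0.0, -0.027, 5.0, -38.0, -0.7, 0.3, 0.0, 0.0, -0.027, 6.0, -37.8, -0.7, 0.3, 0.0, 0.0, -0.027, 7.0, -37.6, -0.7, 0.3, 0.0, 0.0, -0.027, 8.0, -37.4, -0.7, 0.3, 0.0, 0.0, -0.027, 9.0, -37.2, -0.7, 0.3, 0.0, 0.0, -0.027, 10.0, -37.0, -0.7, 0.3]
```

Request:
{"method": "play_rows", "body": {"commands": [0,0,-0.027,2,-38,-1,0.3,0,0,-0.027,3,-38,-1,0.3,0,0,-0.027,4,-38,-1,0.3,0,0,-0.027,5,-38,-1,0.3,0,0,-0.027,6,-38,-1,0.3,0,0,-0.027,7,-38,-1,0.3,0,0,-0.027,8,-37,-1,0.3,0,0,-0.027,9,-37,-1,0.3,0,0,-0.027,10,-37,0,0.3,0,0,0,0,0,0,0.3]}}

```text
t: 2.3
tcp_pos: [594.2, 42.0, 132.1]
ee_rot: [3.131, -0.145, -0.002]
force: [-0.6, 0.3, -0.6]
opening: 0.699
```

Run:
```python
from h import *
snap('wrist','w2.png')
```

```text
t 2.3 p [594.22  41.99 132.06] yaw -5.29 z [-0.002 -0.008 -1.   ] F [-0.6  0.3 -0.6] M [0.05 0.02 0.01] o 0.699 q7 [-0.06  0.5  -0.09  1.81  0.07  0.84 -1.85]
```

View pics/w2.png

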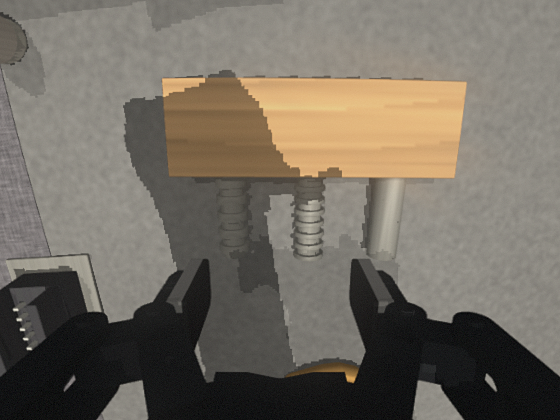

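The wrist view shows the rack, with the left spindle at (234,215), the middle at (309,218) and the smooth one at (385,218). I'll enlarge to confirm and measure.

Run:
```python
import cv2
i=cv2.imread('pics/w2.png')[168:268,205:345]
a=cv2.resize(i,None,fx=5.5,fy=5.5,interpolation=cv2.INTER_CUBIC);a=cv2.convertScaleAbs(a,alpha=1.5,beta=30)
cv2.imwrite('pics/c4.png',a)
```

```text
(no output)
```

View pics/c4.png

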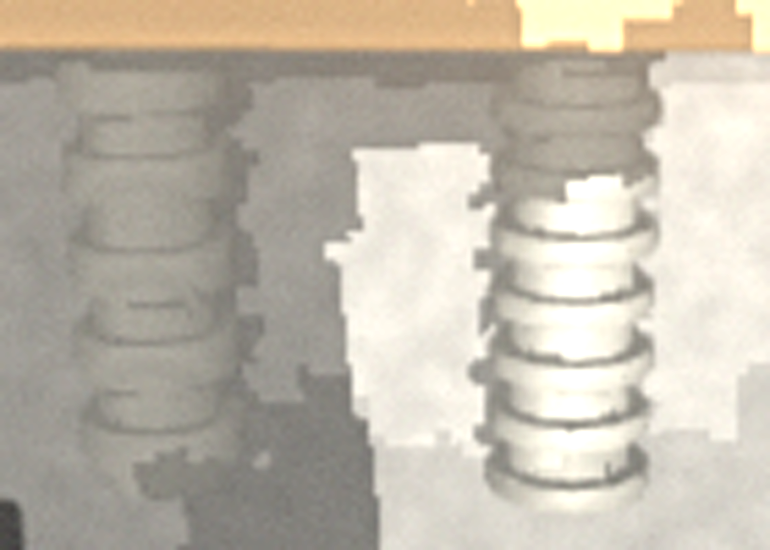

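Run:
```python
from h import *
C=cam('wrist')
k=lambda p:np.array(p)/5.5+[205,168]-.4
for n,a,b in(('coarse',(148,100),(164,450)),('fine',(578,105),(567,480))):
    P=at(C,[k(a),k(b)],13);print(n,np.round(P,1),np.degrees(np.arctan2(*(P[0]-P[1])[[1,0]])))
P=at(C,[(168,177),(456,177),(163,78),(466,83)],45);print(np.round(P,1))
```

```text
coarse [[608.8  72.8  13. ]
 [557.7  77.4  13. ]] -5.101918894468002
fine [[602.4  14.7  13. ]
 [547.4  20.2  13. ]] -5.748466446699292
[[625.5 108.7  45. ]
 [607.2 -80.7  45. ]
 [686.6 101.   45. ]
 [666.7 -85.4  45. ]]
```

Run:
```python
from h import *
plan((577,75.7,50),-5.2,4,0.5)
```

```text
yaw -5.51 turn [ 0.59  0.11 -0.31] dist [-16.5  37.4 -81.9]
[0.003, 0.0, -0.001, -5.0, -9.1, 20.4, 0.5, 0.003, 0.0, -0.001, -5.0, -9.1, 20.4, 0.5, 0.003, 0.0, -0.001, -5.0, -9.0, 20.4, 0.5, 0.003, 0.0, -0.001, -5.0, -9.0, 20.4, 0.5]
```

Request:
{"method": "play_rows", "body": {"commands": [0.003,0,-0.001,-5,-9,20,0.5,0.003,0,-0.001,-5,-9,20,0.5,0.003,0,-0.001,-5,-9,20,0.5,0.003,0,-0.001,-5,-9,20,0.5,0,0,0,0,0,0,0.5,0,0,0,0,0,0,0.5], "squeeze": 60}}

```text
t: 2.95
tcp_pos: [577.6, 60.0, 50.8]
ee_rot: [3.131, -0.17, 0.001]
force: [0.1, -0.4, -0.1]
opening: 0.498
```

Run:
```python
from h import *
snap('wrist','w3.png')
plan((577,75.7,3),-5.2,4,0.5)
```

```text
t 2.95 p [577.63  60.01  50.83] yaw -6.21 z [ 0.    -0.006 -1.   ] F [ 0.1 -0.4 -0.1] M [ 0.03 -0.05 -0.02] o 0.498 q7 [-0.1   0.6  -0.08  1.89  0.08  0.66 -1.91]
yaw -6.23 turn [ 0.36 -0.04 -1.03] dist [ -0.5  15.8 -47.9]
[0.002, -0.0, -0.005, -0.6, -4.0, 11.9, 0.5, 0.002, -0.0, -0.005, -0.5, -4.0, 11.9, 0.5, 0.002, -0.0, -0.005, -0.5, -4.0, 12.0, 0.5, 0.002, -0.0, -0.005, -0.5, -3.9, 12.0, 0.5]
```

View pics/w3.png

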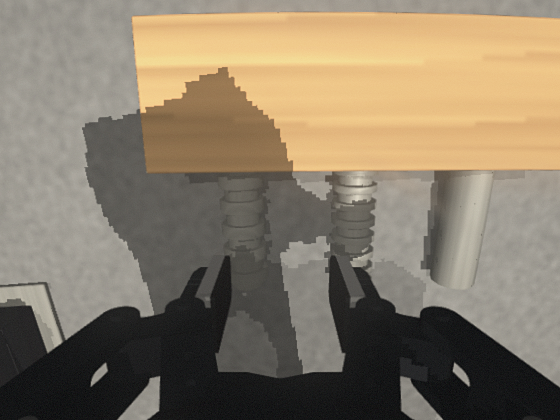

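Run:
```python
from h import *
C=cam('wrist')
# coarse silhouettes: rows 185 and 250
print(at(C,[(244.5,190),(245,240),(353,185),(349,260)],13).round(1))
st()
```

```text
[[607.2  75.6  13. ]
 [579.8  79.1  13. ]
 [603.8  19.5  13. ]
 [561.8  23.8  13. ]]
t 3.0 p [577.5   59.86  50.87] yaw -6.23 z [ 0.    -0.006 -1.   ] F [-0.7  0.3 -0.8] M [-0.04  0.08  0.01] o 0.499 q7 [-0.1   0.6  -0.08  1.89  0.08  0.66 -1.92]
```

Request:
{"method": "play_rows", "body": {"commands": [0.002,0,-0.005,0,-8,0,0.5,0.002,0,-0.005,0,-8,0,0.5,0,0,0,0,0,0,0.5]}}

```text
t: 3.3
tcp_pos: [581.7, 74.8, 53.7]
ee_rot: [3.136, -0.159, 0.009]
force: [0.5, -0.0, 0.3]
opening: 0.498
```

Run:
```python
from h import *
snap('wrist','w4.png')
plan((577,75.7,3),-5.2,4,0.5)
```

```text
t 3.3 p [581.75  74.79  53.71] yaw -5.8 z [ 0.006 -0.002 -1.   ] F [ 0.5 -0.   0.3] M [0.02 0.02 0.06] o 0.498 q7 [-0.12  0.6  -0.09  1.87  0.08  0.67 -1.93]
yaw -5.83 turn [ 0.11 -0.33 -0.63] dist [ -4.8   1.5 -50.7]
[0.0, -0.001, -0.003, -1.3, -0.3, 12.7, 0.5, 0.0, -0.001, -0.003, -1.3, -0.3, 12.7, 0.5, 0.0, -0.001, -0.003, -1.3, -0.3, 12.7, 0.5, 0.0, -0.001, -0.003, -1.2, -0.3, 12.7, 0.5]
```

View pics/w4.png

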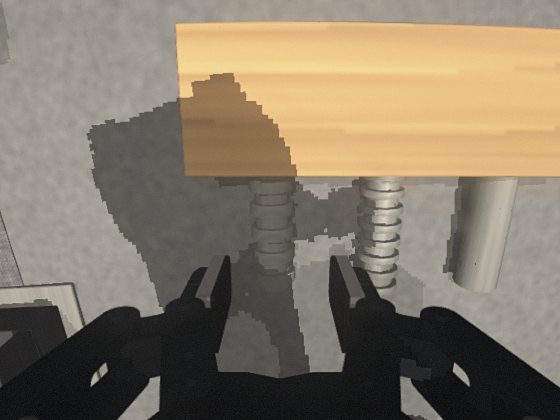

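Run:
```python
from h import *
C=cam('wrist')
print(at(C,[(273,195),(272.5,255)],13).round(1))
p,r=pose();print(r.inv().apply(at(C,[(273,195),(272.5,255)],13)-p).round(1))
```

```text
[[606.7  76.   13. ]
 [572.7  79.9  13. ]]
[[24.4 -4.4 40.8]
 [-9.8 -4.9 40.6]]
```

Request:
{"method": "play_rows", "body": {"commands": [0,0,-0.005,-1,-2,10,0.5,0,0,-0.005,-1,-2,10,0.5,0,0,0,-1,0,10,0.5,0,0,0,-1,0,9,0.5,0,0,0,0,0,0,0.5,0,0,0,0,0,0,0.5]}}

```text
t: 3.95
tcp_pos: [577.3, 78.6, 10.2]
ee_rot: [3.135, -0.142, 0.006]
force: [0.5, 0.1, 0.6]
opening: 0.499
```

Run:
```python
from h import *
snap('wrist','w5.png')
plan((577,79,3),-5.2,2,0.5)
```

```text
t 3.95 p [577.25  78.6   10.25] yaw -5.18 z [ 0.004 -0.003 -1.   ] F [0.5 0.1 0.6] M [ 0.   -0.04 -0.  ] o 0.499 q7 [-0.13  0.66 -0.08  1.89  0.1   0.59 -1.94]
yaw -5.18 turn [ 0.17 -0.22  0.02] dist [-0.1  0.4 -7.3]
[0.001, -0.002, 0.0, -0.1, -0.2, 3.6, 0.5, 0.001, -0.002, 0.0, -0.1, -0.2, 3.6, 0.5]
```

View pics/w5.png

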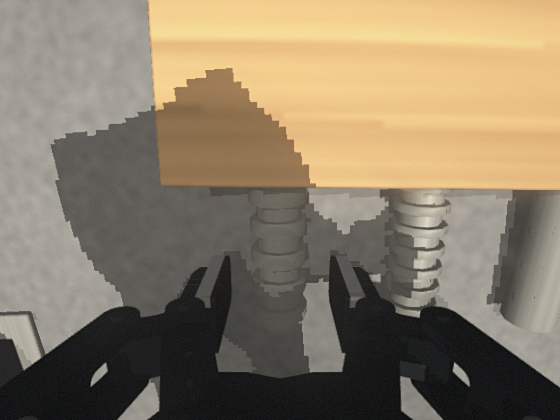

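The coarse spindle is centred between the fingers at (279,250), and the right finger clears the fine one. I'll go down and close.

Request:
{"method": "play_rows", "body": {"commands": [0,-0.002,0,0,0,4,0.5,0,-0.002,0,0,0,3,0.5,0,0,0,0,0,0,0.8,0,0,0,0,0,0,1,0,0,0,0,0,0,1,0,0,0,0,0,0,1,0,0,0,0,0,0,1], "squeeze": 70}}

```text
t: 4.7
tcp_pos: [578.2, 78.6, 4.0]
ee_rot: [3.136, -0.143, 0.003]
force: [0.1, -0.3, -0.5]
opening: 0.236
```

Run:
```python
from h import *
snap('wrist','w6.png')
```

```text
t 4.7 p [578.22  78.55   3.98] yaw -5.2 z [ 0.002 -0.002 -1.   ] F [ 0.1 -0.3 -0.5] M [ 0.01 -0.02 -0.03] o 0.236 q7 [-0.13  0.68 -0.08  1.89  0.1   0.58 -1.94]
```

View pics/w6.png

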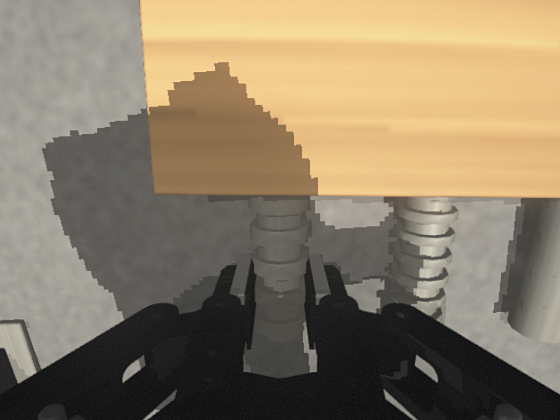

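Request:
{"method": "play_rows", "body": {"commands": [0,0,0,0,0,-4,1,0,0,0,-5,0,-1,1,0,0,0,-10,0,0,1,0,0,0,-15,0,0,1,0,0,0,-15,0,0,1,0,0,0,-15,0,0,1,0,0,0,-10,0,0,1,0,0,0,-5,0,0,1,0,0,0,0,0,0,1,0,0,0,0,0,0,1]}}

```text
t: 5.75
tcp_pos: [495.4, 85.4, 8.8]
ee_rot: [3.135, -0.142, -0.003]
force: [1.5, 0.5, -2.2]
opening: 0.237
```

Run:
```python
from h import *
snap('wrist','w7.png')
```

```text
t 5.75 p [495.36  85.41   8.81] yaw -5.18 z [-0.002 -0.003 -1.   ] F [ 1.5  0.5 -2.2] M [-0.    0.02 -0.08] o 0.237 q7 [-0.17  0.58 -0.08  2.08  0.1   0.49 -1.99]
```

View pics/w7.png

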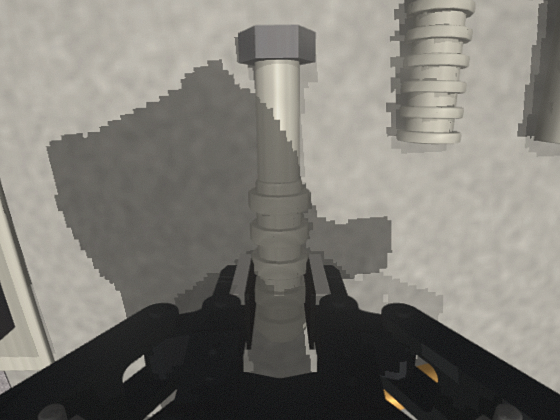

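The spindle is out and held, with the hex head at (277,45), the shank at rows 60–183 and the fine spindle untouched. I'll measure the shank along tool x.

Run:
```python
from h import *
C=cam('wrist');p,r=pose()
z=p[2]-4+12
for n,uv,h in(('threadend top',(279,185),12),('shank/head junction top',(278,62),8),('head silhouette L far',(237,42),0)):
    print(n,r.inv().apply(at(C,[uv],z+h)-p).round(1))
```

```text
threadend top [[ 43.2  -1.1 -20.1]]
shank/head junction top [[ 84.1  -1.4 -16.2]]
head silhouette L far [[ 91.7 -15.8  -8.2]]
```

Request:
{"method": "play_rows", "body": {"commands": [0,0,0,0,0,2,1,0,0,0,0,0,2,1,0,0,0,0,0,1,1,0,0,0,0,0,0,0.7,0,0,0,0,0,0,0.5,0,0,0,0,0,0,0.5,0,0,0,0,0,0,0.5]}}

```text
t: 6.5
tcp_pos: [498.4, 85.4, 4.0]
ee_rot: [3.136, -0.144, 0.002]
force: [0.0, 0.7, 0.1]
opening: 0.502
```

Run:
```python
from h import *
st()
```

```text
t 6.5 p [498.36  85.36   4.  ] yaw -5.25 z [ 0.001 -0.003 -1.   ] F [0.  0.7 0.1] M [-0.03  0.02 -0.02] o 0.502 q7 [-0.17  0.59 -0.08  2.08  0.1   0.47 -1.99]
```

Request:
{"method": "play_rows", "body": {"commands": [0,0,0,2,0,-3,0.5,0,0,0,10,0,-1,0.5,0,0,0,15,0,0,0.5,0,0,0,15,0,0,0.5,0,0,0,13,0,0,0.5,0,0,0,7,0,0,0.5,0,0,0,0,0,0,0.5,0,0,0,0,0,0,0.5]}}

```text
t: 7.3
tcp_pos: [566.3, 79.0, 9.7]
ee_rot: [3.136, -0.144, 0.008]
force: [0.2, -0.2, -0.2]
opening: 0.503
```

Run:
```python
from h import *
snap('wrist','w8.png')
```

```text
t 7.3 p [566.32  79.03   9.69] yaw -5.27 z [ 0.005 -0.002 -1.   ] F [ 0.2 -0.2 -0.2] M [-0.01  0.02  0.02] o 0.503 q7 [-0.14  0.65 -0.08  1.92  0.1   0.57 -1.94]
```

View pics/w8.png

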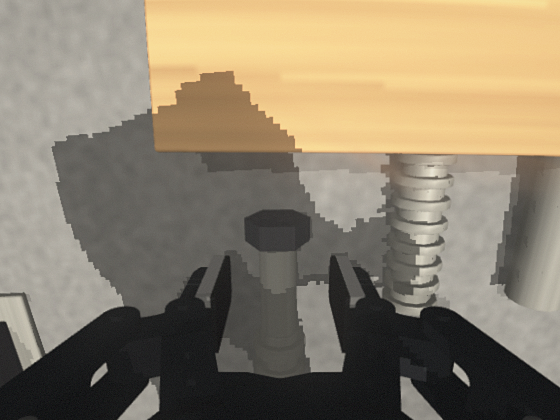

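Run:
```python
from h import *
C=cam('wrist');p,r=pose()
for n,uv,h in(('threadend top',(279,345),24),('junction top',(279,249),20)):
    print(n,r.inv().apply(at(C,[uv],h)-p).round(1))
```

```text
threadend top [[-27.2  -1.1 -14.4]]
junction top [[ 15.   -1.1 -10.2]]
```

Request:
{"method": "play_rows", "body": {"commands": [0,-0.004,0,-3,0,2,0.5,0,0,0,-3,0,3,0.5,0,0,0,0,0,1,0.6,0,0,0,0,0,0,0.8,0,0,0,0,0,0,1,0,0,0,0,0,0,1,0,0,0,0,0,0,1,0,0,0,0,0,0,1], "squeeze": 100}}

```text
t: 8.15
tcp_pos: [557.6, 80.1, 3.3]
ee_rot: [3.136, -0.142, -0.003]
force: [0.1, 0.5, 1.4]
opening: 0.141
```

Run:
```python
from h import *
snap('wrist','w9.png')
```

```text
t 8.15 p [557.6   80.1    3.33] yaw -5.19 z [-0.002 -0.002 -1.   ] F [0.1 0.5 1.4] M [0.06 0.11 0.02] o 0.141 q7 [-0.14  0.66 -0.08  1.93  0.1   0.56 -1.95]
```

View pics/w9.png

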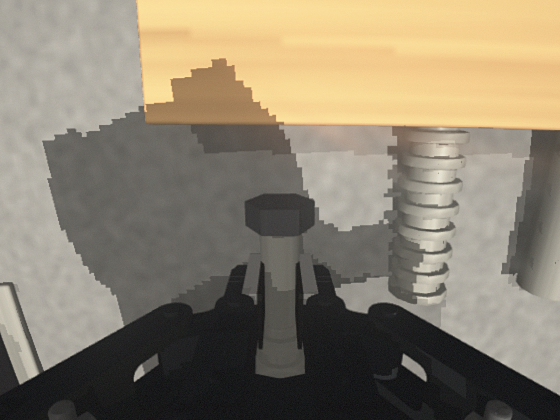

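Run:
```python
import cv2
i=cv2.imread('pics/w9.png')[185:385,225:335]
a=cv2.resize(i,None,fx=4,fy=4,interpolation=cv2.INTER_CUBIC)[:600*4//4+200];a=cv2.convertScaleAbs(a,alpha=2.2,beta=10)
cv2.imwrite('pics/c5.png',a[:790])
```

```text
(no output)
```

View pics/c5.png

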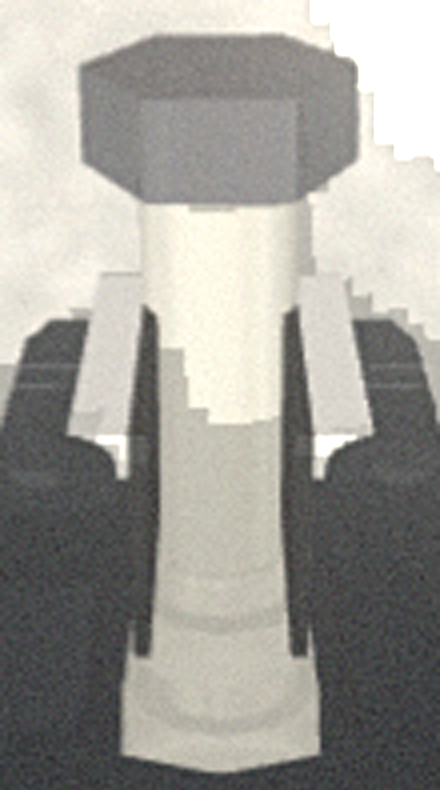

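Run:
```python
from h import *
C=cam('wrist');p,r=pose()
k=lambda q:np.array(q)/4+[225,185]-.4
for n,uv,h in(('head near',k((220,203)),24),('head far',k((220,98)),24),('L',k((141,203)),24),('R',k((299,203)),24),('threadend',k((222,575)),24)):
    print(n,r.inv().apply(at(C,[uv],h)-p).round(1))
```

```text
head near [[ 24.7  -0.9 -20.7]]
head far [[ 34.6  -0.9 -20.7]]
L [[ 24.7  -8.  -20.7]]
R [[ 24.7   6.3 -20.7]]
threadend [[-14.6  -0.7 -20.6]]
```

Head edges give mid-thread at tool x = -51.3 mm, and the thread end agrees. The pads centre the shank, yet the camera reads y = -0.9, which is a small camera bias. Now I'll lift.

Request:
{"method": "play_rows", "body": {"commands": [0,0,0,0,0,-4,1,0,0,0,0,0,-12,1,0,0,0,0,0,-20,1,0,0,0,0,0,-25,1,0,0,0,0,0,-20,1,0,0,0,0,0,-10,1,0,0,0,0,0,0,1]}}

```text
t: 8.9
tcp_pos: [556.9, 80.0, 99.6]
ee_rot: [3.136, -0.142, -0.005]
force: [-0.2, 0.4, -2.0]
opening: 0.14
```

Run:
```python
from h import *
snap('wrist','w10.png')
plan((508.6,-295.8,100),-17.9,12,1)
```

```text
t 8.9 p [556.85  80.01  99.58] yaw -5.18 z [-0.003 -0.002 -1.   ] F [-0.2  0.4 -2. ] M [ 0.02 -0.14  0.  ] o 0.14 q7 [-0.12  0.5  -0.1   1.91  0.07  0.74 -1.93]
yaw -5.18 turn [ 0.19  0.2  12.72] dist [ -47.9 -375.7    1.2]
[0.0, 0.0, 0.018, -1.1, 31.5, 0.0, 1.0, 0.0, 0.0, 0.018, -0.6, 31.6, -0.0, 1.0, 0.0, 0.0, 0.018, 0.0, 31.6, -0.0, 1.0, 0.0, 0.0, 0.018, 0.6, 31.6, -0.0, 1.0, 0.0, 0.0, 0.018, 1.2, 31.5, -0.0, 1.0, 0.0, 0.0, 0.018, 1.8, 31.5, -0.0, 1.0, 0.0, 0.0, 0.018, 2.4, 31.5, -0.1, 1.0, 0.0, 0.0, 0.018, 2.9, 31.4, -0.1, 1.0, 0.0, 0.0, 0.018, 3.5, 31.4, -0.1, 1.0, 0.0, 0.0, 0.018, 4.1, 31.3, -0.1, 1.0, 0.0, 0.0, 0.018, 4.7, 31.2, -0.1, 1.0, 0.0, 0.0, 0.018, 5.3, 31.1, -0.1, 1.0]
```

View pics/w10.png

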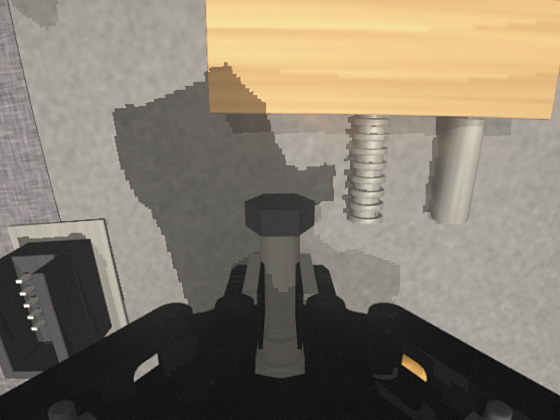

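The spindle is held with no visible droop: the head sits at the same pixels (280,215) as before the lift. I'll carry it over.

Request:
{"method": "play_rows", "body": {"commands": [0,0,0.018,-1,25,0,1,0,0,0.018,0,31,0,1,0,0,0.018,0,32,0,1,0,0,0.018,1,32,0,1,0,0,0.018,1,32,0,1,0,0,0.018,2,32,0,1,0,0,0.018,2,32,0,1,0,0,0.018,3,32,0,1,0,0,0.018,3,31,0,1,0,0,0.018,4,31,0,1,0,0,0.018,5,25,0,1,0,0,0.018,5,15,0,1]}}

```text
t: 10.15
tcp_pos: [506.3, -276.7, 85.2]
ee_rot: [-3.104, 0.48, 0.042]
force: [-1.3, 0.4, -2.9]
opening: 0.145
```

Request:
{"method": "play_rows", "body": {"commands": [0,0,0,0,0,0,1,0,0,0,0,0,0,1,0,0,0,0,0,0,1]}}

```text
t: 10.45
tcp_pos: [505.3, -276.2, 83.0]
ee_rot: [-3.102, 0.482, 0.047]
force: [0.1, 0.5, -2.4]
opening: 0.147
```

Run:
```python
from h import *
st();plan((508.6,-295.8,90),-17.9,3,1)
```

```text
t 10.45 p [ 505.26 -276.2    82.99] yaw -17.67 z [-0.029  0.006 -1.   ] F [ 0.1  0.5 -2.4] M [-0.01 -0.17 -0.01] o 0.147 q7 [ 0.44  0.55  0.    1.87  0.01  0.75 -1.45]
yaw -17.67 turn [0.17 1.71 0.23] dist [  3.3 -19.6   7. ]
[0.001, 0.01, 0.001, 3.0, 5.9, -2.4, 1.0, 0.001, 0.01, 0.001, 3.0, 5.9, -2.4, 1.0, 0.001, 0.01, 0.001, 3.0, 5.9, -2.4, 1.0]
```

Request:
{"method": "play_rows", "body": {"commands": [0.001,0.01,0.001,3,6,-4,1,0.001,0.01,0.001,3,6,-4,1,0.001,0.01,0.001,2,5,-3,1,0,0,0,0,0,0,1,0,0,0,0,0,0,1]}}

```text
t: 10.95
tcp_pos: [509.8, -292.4, 95.5]
ee_rot: [-3.104, 0.478, -0.006]
force: [0.1, 0.1, -1.5]
opening: 0.143
```

Run:
```python
from h import *
snap('wrist','w11.png');cv2.imwrite('pics/t11.png',grab_frame('top'));cv2.imwrite('pics/s11.png',grab_frame('scene'))
plan((508.6,-295.8,90),-17.9,3,1)
i=cv2.imread('pics/t11.png')[200:270,350:430];j=cv2.imread('pics/s11.png')[130:200,190:270]
cv2.imwrite('pics/c6.png',np.hstack([cv2.resize(x,None,fx=5,fy=5,interpolation=cv2.INTER_CUBIC) for x in(i,j)]))
```

```text
t 10.95 p [ 509.8  -292.43   95.45] yaw -17.5 z [ 0.004  0.001 -1.   ] F [ 0.1  0.1 -1.5] M [-0.03 -0.07 -0.01] o 0.143 q7 [ 0.47  0.53 -0.    1.86 -0.    0.75 -1.41]
yaw -17.48 turn [-0.1  -0.17  0.42] dist [-1.1 -3.5 -5.1]
[-0.001, -0.001, 0.002, 0.0, 1.2, 1.7, 1.0, -0.001, -0.001, 0.002, 0.0, 1.2, 1.7, 1.0, -0.001, -0.001, 0.002, 0.0, 1.2, 1.7, 1.0]
```

View pics/w11.png

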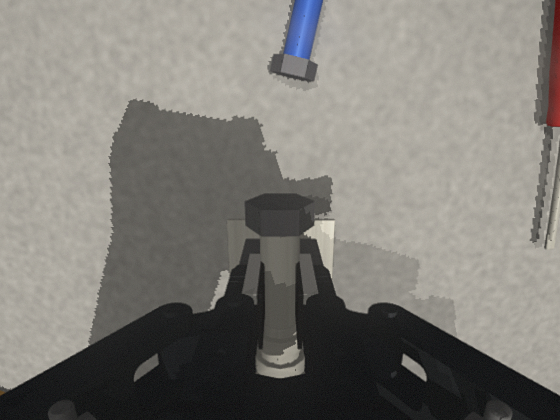

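View pics/c6.png

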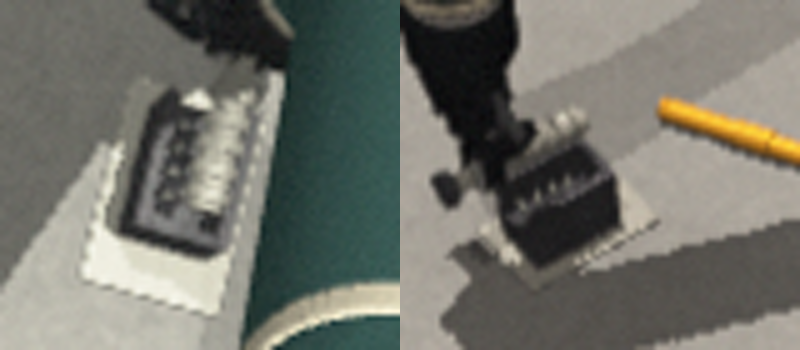

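Request:
{"method": "play_rows", "body": {"commands": [-0.001,-0.001,0.003,0,1,7,1,-0.001,-0.001,0.003,0,1,8,1,0,0,0,0,1,7,1,0,0,0,0,0,0,1,0,0,0,0,0,0,1]}}

```text
t: 11.6
tcp_pos: [508.1, -294.5, 69.8]
ee_rot: [-3.103, 0.487, 0.003]
force: [0.7, -0.4, -2.4]
opening: 0.142
```

```bash
cat >> h.py <<'E'
def overlay(camn,im,box,scale,seat,yaw,sx,out,dz=-8.7,mids=None,teeth=()):
    C=cam(camn);p,r=pose();x0,y0,x1,y1=box
    a=cv2.resize(im[y0:y1,x0:x1],None,fx=scale,fy=scale,interpolation=cv2.INTER_CUBIC)
    t=lambda P:((proj(C,P)-[x0,y0]+.5)*scale).astype(int)
    A=np.array([np.cos(yaw),np.sin(yaw)]);B=np.array([-A[1],A[0]])
    G=lambda u,v,z:[*(np.array(seat)+A*u+B*v),z]
    for u,v in((32,25),(32,-25),(-43,25),(-43,-25)): cv2.drawMarker(a,tuple(map(int,t([G(u,v,60)])[0])),(0,0,255),0,9)
    for u in teeth:
        for v in(8.75,-8.75): cv2.circle(a,tuple(map(int,t([G(u,v,40)])[0])),2,(0,255,255),-1)
    if sx is not None:
        S=lambda x,y,z:p+r.apply([sx+x,y,dz+z])
        for x,y in((-34,12),(-34,-12),(34,12),(34,-12)): cv2.drawMarker(a,tuple(map(int,t([S(x,y,0)])[0])),(0,255,0),0,9)
        q=r.inv().apply(np.array(G(0,0,46))-p);print('seat in tool',q.round(2),'needs spindle shift',(q-[sx,0,dz]).round(2))
    cv2.imwrite('pics/'+out,a)
E
python3 - <<'E'
from h import *
st();t=grab_frame('top');cv2.imwrite('pics/t12.png',t)
overlay('top',t,(355,205,415,270),9,(459.8,-280.0),np.radians(-17.9),-51.3,'c7.png',teeth=(19.5,6.5,-6.5,-19.5))
E
```

```text
t 11.6 p [ 508.1  -294.53   69.81] yaw -17.82 z [-0.002  0.001 -1.   ] F [ 0.7 -0.4 -2.4] M [-0.01 -0.12  0.03] o 0.142 q7 [ 0.47  0.57  0.    1.87  0.    0.7  -1.41]
seat in tool [-50.26   1.    23.89] needs spindle shift [ 1.04  1.   32.59]
```

View pics/c7.png

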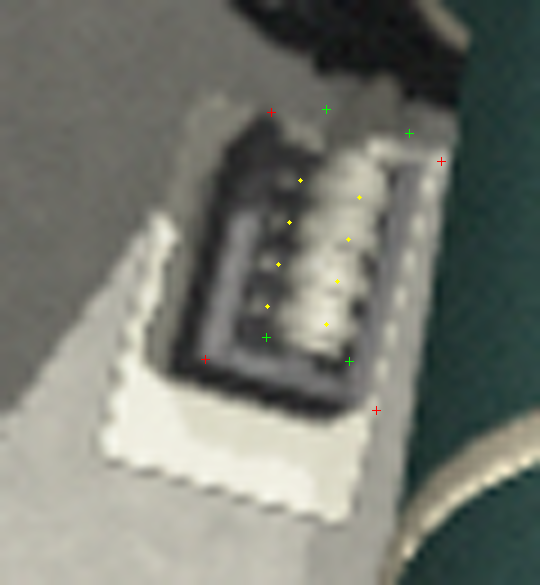

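Run:
```python
from h import *
s=grab_frame('scene');cv2.imwrite('pics/s12.png',s)
t=cv2.imread('pics/t12.png')
a=cv2.resize(t[210:260,365:410],None,fx=11,fy=11,interpolation=cv2.INTER_LANCZOS4)
cv2.imwrite('pics/c8.png',cv2.convertScaleAbs(a,alpha=1.3,beta=30))
overlay('scene',s,(195,140,250,195),10,(459.8,-280.0),np.radians(-17.9),-51.3,'c9.png',teeth=(19.5,6.5,-6.5,-19.5))
```

```text
seat in tool [-50.45   0.98  24.18] needs spindle shift [ 0.85  0.98 32.88]
```

View pics/c8.png

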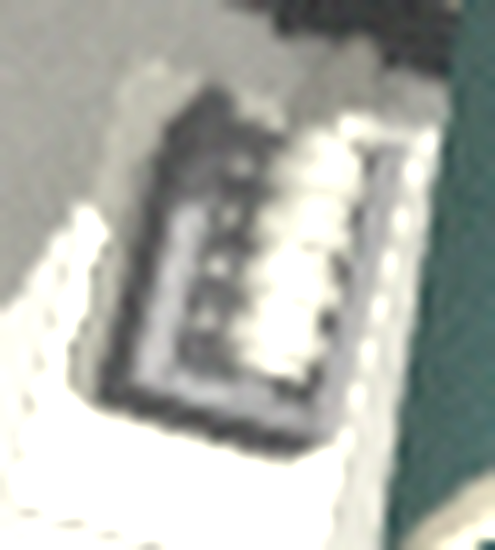

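View pics/c9.png

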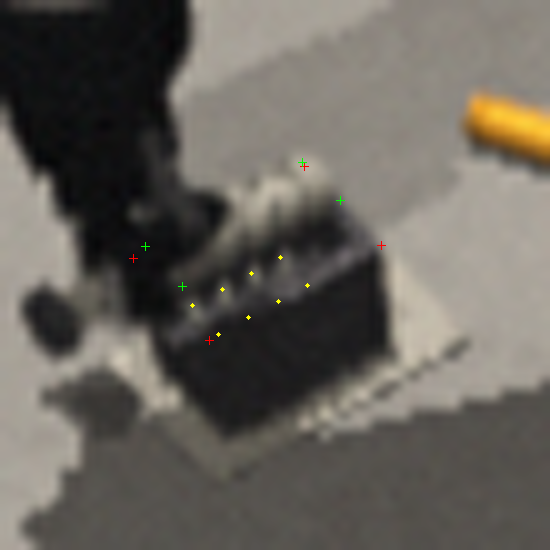

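The top view shows the gauge teeth about 3.5 mm further +y than my estimate. The cause is that the first wrist fit used the pose read after the picture, while the arm was still settling. I'll redo the fit with the pose from the moment of the picture.

Run:
```python
from h import *
M=np.array
ee=np.array([-3.099,0.509,0.006])
C=cam('wrist',dict(tcp_pos=[464.13,-269.53,123.62],ee_rot=ee))
uv=np.array([[90,192],[502,190],[108,765],[493,765]])/5+[235,135]-.4
x,r=fitgauge(C,uv,(460,-278,-.29));print(x.round(2),np.degrees(x[2]))
t=cv2.imread('pics/t12.png')
overlay('top',t,(355,205,415,270),9,x[:2],x[2],-51.3,'c10.png',teeth=(19.5,6.5,-6.5,-19.5))
st()
```

```text
[ 4.6130e+02 -2.7712e+02 -3.1000e-01] -17.784056496763974
seat in tool [-49.9   -2.22  24.18] needs spindle shift [ 1.4  -2.22 32.88]
t 11.7 p [ 508.16 -294.52   70.1 ] yaw -17.82 z [-0.001  0.001 -1.   ] F [-0.3  0.1 -1.7] M [-0.02 -0.1  -0.01] o 0.143 q7 [ 0.47  0.57 -0.    1.87  0.    0.7  -1.41]
```

View pics/c10.png

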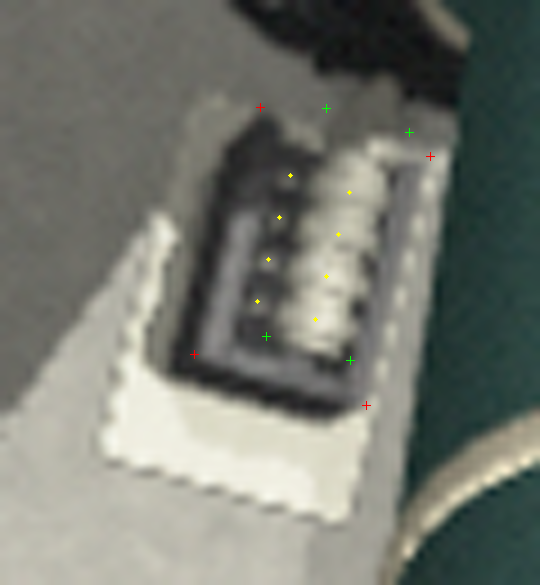

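The corrected fit now matches the teeth. I'll align and lower to just above the teeth.

Request:
{"method": "play_rows", "body": {"commands": [0,0,0,1,-1,5,1,0,0,0,0,-1,8,1,0,0,0,0,0,7,1,0,0,0,0,0,3,1,0,0,0,0,0,0,1,0,0,0,0,0,0,1]}}

```text
t: 12.3
tcp_pos: [510.2, -292.7, 45.3]
ee_rot: [-3.104, 0.486, 0.001]
force: [0.8, 0.3, -2.0]
opening: 0.142
```

Run:
```python
from h import *
st();t=grab_frame('top');cv2.imwrite('pics/t13.png',t)
overlay('top',t,(355,205,415,270),9,(461.3,-277.1),np.radians(-17.8),-51.3,'c11.png',teeth=(19.5,6.5,-6.5,-19.5))
```

```text
t 12.3 p [ 510.22 -292.71   45.25] yaw -17.8 z [-0.001  0.    -1.   ] F [ 0.8  0.3 -2. ] M [-0.05 -0.1  -0.03] o 0.142 q7 [ 0.46  0.61 -0.    1.87  0.    0.66 -1.42]
seat in tool [-5.133e+01  5.000e-02 -6.700e-01] needs spindle shift [-0.03  0.05  8.03]
```

View pics/c11.png

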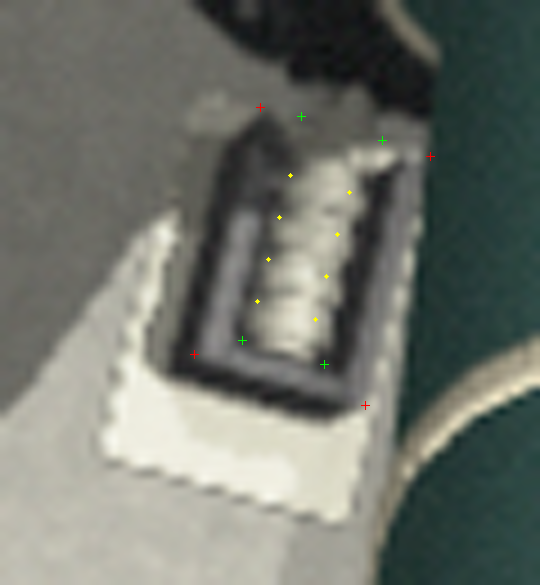

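Request:
{"method": "play_rows", "body": {"commands": [0,0,0,0,0,2,1,0,0,0,0,0,1.5,1,0,0,0,0,0,0,1]}}

```text
t: 12.65
tcp_pos: [510.6, -293.0, 42.1]
ee_rot: [3.104, -0.486, 0.001]
force: [0.4, -0.3, -1.6]
opening: 0.14
```

Request:
{"method": "play_rows", "body": {"commands": [0,0,0,0,0,1.5,1,0,0,0,0,0,0,1]}}

```text
t: 12.85
tcp_pos: [510.7, -293.1, 40.7]
ee_rot: [3.103, -0.486, 0.001]
force: [0.3, 0.4, -2.0]
opening: 0.143
```

Request:
{"method": "play_rows", "body": {"commands": [0,0,0,0,0,1.5,1,0,0,0,0,0,0,1]}}

```text
t: 13.05
tcp_pos: [510.7, -293.1, 39.1]
ee_rot: [3.103, -0.486, 0.001]
force: [-0.9, -0.2, -3.6]
opening: 0.145
```

Request:
{"method": "play_rows", "body": {"commands": [0,0,0,0,0,1,1,0,0,0,0,0,0,1]}}

```text
t: 13.25
tcp_pos: [510.8, -293.2, 38.1]
ee_rot: [3.103, -0.486, 0.002]
force: [-0.4, 0.4, -1.4]
opening: 0.142
```

Request:
{"method": "play_rows", "body": {"commands": [0,0,0,0,0,1,1,0,0,0,0,0,0,1]}}

```text
t: 13.45
tcp_pos: [510.9, -293.4, 37.2]
ee_rot: [3.103, -0.486, 0.002]
force: [-0.3, 0.2, -0.7]
opening: 0.141
```

Run:
```python
from h import *
st();t=grab_frame('top');cv2.imwrite('pics/t14.png',t)
overlay('top',t,(355,205,415,270),9,(461.3,-277.1),np.radians(-17.8),-51.3,'c12.png')
s=grab_frame('wrist');cv2.imwrite('pics/w14.png',s)
```

```text
t 13.45 p [ 510.86 -293.43   37.2 ] yaw -17.81 z [ 0.001 -0.001 -1.   ] F [-0.3  0.2 -0.7] M [0.05 0.02 0.  ] o 0.141 q7 [ 0.46  0.62 -0.    1.87  0.    0.64 -1.42]
seat in tool [-52.2   -0.4   -8.79] needs spindle shift [-0.9  -0.4  -0.09]
```

View pics/c12.png

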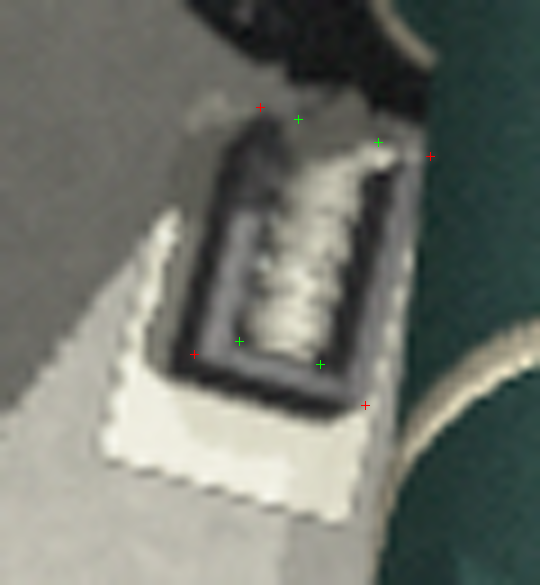

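View pics/w14.png

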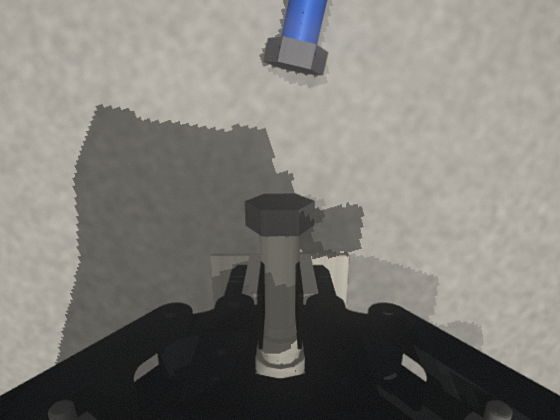

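Request:
{"method": "play_rows", "body": {"commands": [0,0,0,0,0,0.6,1,0,0,0,0,0,0,1]}}

```text
t: 13.75
tcp_pos: [510.9, -293.5, 36.9]
ee_rot: [3.103, -0.486, 0.002]
force: [0.6, 0.5, 0.1]
opening: 0.147
```

Run:
```python
from h import *
st()
```

```text
t 13.75 p [ 510.94 -293.47   36.91] yaw -17.81 z [ 0.001 -0.001 -1.   ] F [0.6 0.5 0.1] M [0.02 0.12 0.03] o 0.147 q7 [ 0.46  0.62 -0.    1.87  0.    0.64 -1.42]
```

The gauge now carries the weight (Fz about 0) at the expected seated height (36.9 against 37.3). Releasing.

Request:
{"method": "play_rows", "body": {"commands": [0,0,0,0,0,0,0.8,0,0,0,0,0,0,0.7,0,0,0,0,0,0,0.6,0,0,0,0,0,0,0.5,0,0,0,0,0,0,0.5,0,0,0,0,0,0,0.5], "squeeze": 60}}

```text
t: 14.35
tcp_pos: [511.7, -293.5, 37.5]
ee_rot: [3.103, -0.486, 0.005]
force: [0.7, -0.1, -0.1]
opening: 0.498
```

Run:
```python
from h import *
snap('wrist','w15.png')
```

```text
t 14.35 p [ 511.68 -293.55   37.48] yaw -17.81 z [ 0.003 -0.001 -1.   ] F [ 0.7 -0.1 -0.1] M [-0.1   0.04  0.03] o 0.498 q7 [ 0.46  0.62 -0.    1.87  0.    0.64 -1.42]
```

View pics/w15.png

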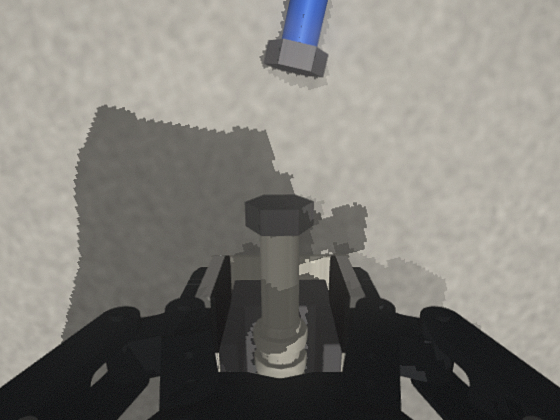

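The spindle stayed put on release. I'll rise and check the seat from above.

Request:
{"method": "play_rows", "body": {"commands": [0,0,0,0,0,-10,0.5,0,0,0,0,0,-20,0.5,0,0,0,0,0,-25,0.3,0,0,0,-15,0,-25,0.3,0,0,0,-20,0,-10,0,0,0,0,-10,0,0,0,0,0,0,0,0,0,0,0,0,0,0,0,0,0,0,0,0,0,0,0,0]}}

```text
t: 15.3
tcp_pos: [468.7, -279.6, 133.4]
ee_rot: [3.102, -0.485, 0.008]
force: [0.6, 0.3, -0.1]
opening: 1.001
```

Run:
```python
from h import *
s,i=snap('wrist','w16.png')
np.savez('w16.npz',p=s['tcp_pos'],r=s['ee_rot'])
i=i[130:310,215:345];cv2.imwrite('pics/c16.png',cv2.convertScaleAbs(cv2.resize(i,None,fx=4,fy=4,interpolation=cv2.INTER_CUBIC)[:,:],alpha=1.6,beta=20)[60:660])
```

```text
t 15.3 p [ 468.68 -279.59  133.37] yaw -17.79 z [ 0.005 -0.002 -1.   ] F [ 0.6  0.3 -0.1] M [-0.    0.06  0.04] o 1.001 q7 [ 0.48  0.42 -0.    1.94  0.    0.78 -1.41]
```

View pics/w16.png

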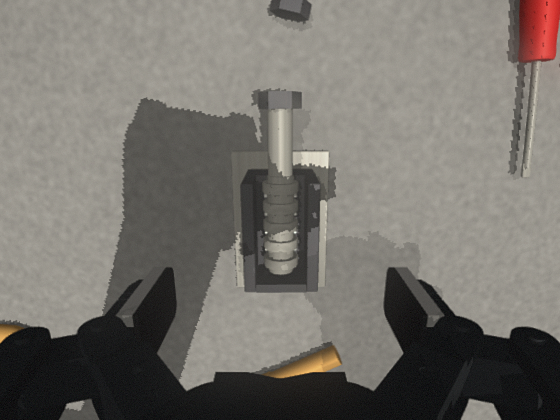

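View pics/c16.png

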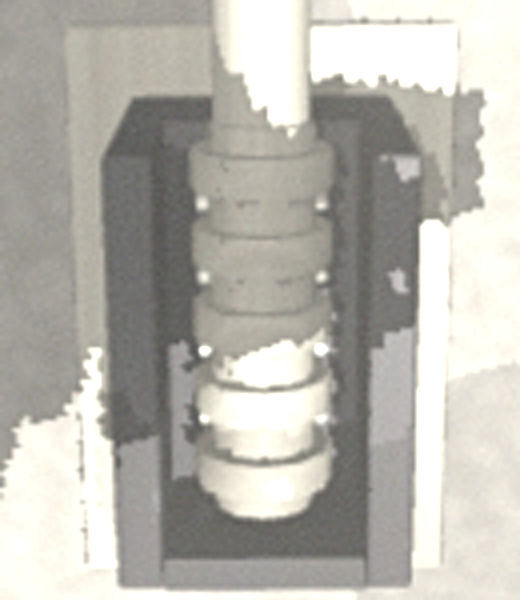

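All four tooth pairs show in the grooves, (203–322 px) either side, and the spindle is straight and centred. The coarse one is done. Next I'll look at the fine gauge.

Run:
```python
from h import *
plan((512,245,130),-2.7,12,0.2)
```

```text
yaw -17.78 turn [  0.08  -0.29 -15.08] dist [ 43.2 524.6  -3.3]
[0.0, -0.0, -0.022, -9.9, -42.7, 0.2, 0.2, 0.0, -0.0, -0.022, -9.0, -42.9, 0.2, 0.2, 0.0, -0.0, -0.022, -8.0, -43.1, 0.2, 0.2, 0.0, -0.0, -0.022, -7.1, -43.3, 0.2, 0.2, 0.0, -0.0, -0.022, -6.1, -43.4, 0.2, 0.2, 0.0, -0.0, -0.022, -5.2, -43.6, 0.2, 0.2, 0.0, -0.0, -0.022, -4.2, -43.7, 0.2, 0.2, 0.0, -0.0, -0.022, -3.3, -43.7, 0.2, 0.2, 0.0, -0.0, -0.022, -2.3, -43.8, 0.3, 0.2, 0.0, -0.0, -0.022, -1.3, -43.8, 0.3, 0.2, 0.0, -0.0, -0.022, -0.4, -43.9, 0.3, 0.2, 0.0, -0.0, -0.022, 0.6, -43.9, 0.3, 0.2]
```

Request:
{"method": "play_rows", "body": {"commands": [0,0,-0.022,-10,-35,0,0.2,0,0,-0.022,-9,-43,0,0.2,0,0,-0.022,-8,-44,0,0.2,0,0,-0.022,-7,-44,0,0.2,0,0,-0.022,-6,-44,0,0.2,0,0,-0.022,-5,-44,0,0.2,0,0,-0.022,-4,-44,0,0.2,0,0,-0.022,-3,-44,0,0.2,0,0,-0.022,-2,-44,0,0.2,0,0,-0.022,-1,-44,0,0.2,0,0,-0.022,0,-44,0,0.2,0,0,-0.022,0,-35,0,0.2]}}

```text
t: 16.55
tcp_pos: [516.5, 246.1, 124.0]
ee_rot: [3.136, -0.076, -0.001]
force: [-0.1, 0.9, 0.2]
opening: 0.798
```

Run:
```python
from h import *
st();plan((512,245,130),-2.7,3,0.2)
```

```text
t 16.55 p [516.52 246.1  124.02] yaw -2.78 z [-0.001 -0.004 -1.   ] F [-0.1  0.9  0.2] M [-0.03 -0.03 -0.06] o 0.798 q7 [-0.35  0.48 -0.19  1.87  0.13  0.8  -2.23]
yaw -2.78 turn [ 0.25  0.04 -0.08] dist [-4.5 -1.1  6. ]
[0.001, 0.0, -0.0, -1.5, 0.4, -2.0, 0.2, 0.001, 0.0, -0.0, -1.5, 0.4, -2.0, 0.2, 0.001, 0.0, -0.0, -1.5, 0.4, -2.0, 0.2]
```

Already there. I'll let it settle before taking the picture.

Request:
{"method": "play_rows", "body": {"commands": [0,0,0,0,0,0,0.3,0,0,0,0,0,0,0.3,0,0,0,0,0,0,0.3,0,0,0,0,0,0,0.3]}}

```text
t: 16.95
tcp_pos: [515.4, 251.7, 121.4]
ee_rot: [3.138, -0.064, -0.007]
force: [-0.4, 0.0, 0.6]
opening: 0.699
```

Run:
```python
from h import *
s,i=snap('wrist','w17.png');st()
np.savez('w17.npz',p=s['tcp_pos'],r=s['ee_rot'])
i=i[140:300,225:345];cv2.imwrite('pics/c17.png',cv2.convertScaleAbs(cv2.resize(i,None,fx=5,fy=5,interpolation=cv2.INTER_CUBIC),alpha=1.6,beta=20))
```

```text
t 16.95 p [515.42 251.75 121.37] yaw -2.33 z [-0.004 -0.003 -1.   ] F [-0.4  0.   0.6] M [ 0.02  0.02 -0.  ] o 0.699 q7 [-0.36  0.49 -0.2   1.87  0.13  0.8  -2.24]
t 17.0 p [515.49 251.48 121.41] yaw -2.35 z [-0.004 -0.003 -1.   ] F [ 1.2  0.3 -0.2] M [-0.01  0.04 -0.02] o 0.703 q7 [-0.36  0.49 -0.2   1.87  0.13  0.8  -2.24]
```

View pics/c17.png

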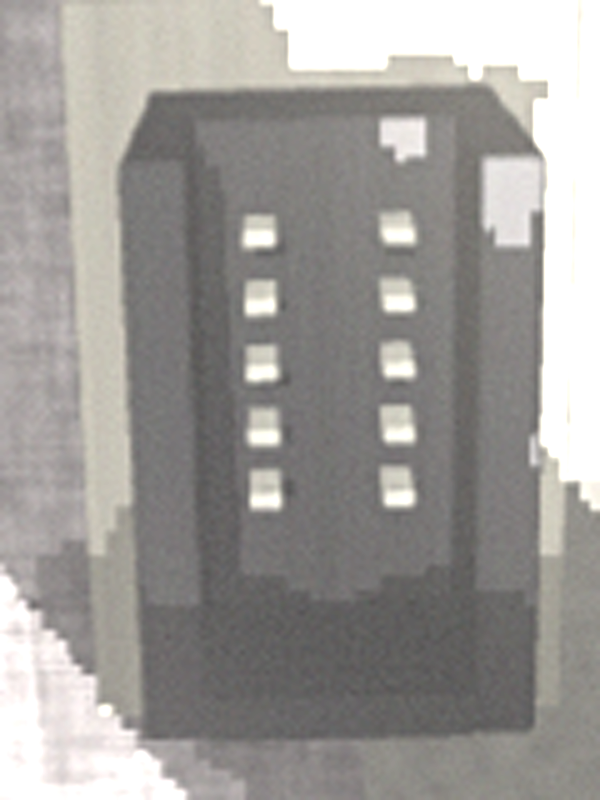

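Run:
```python
from h import *
d=np.load('w17.npz');C=cam('wrist',dict(tcp_pos=d['p'],ee_rot=d['r']))
uv=np.array([[120,160],[545,155],[145,738],[533,730]])/5+[225,140]-.4
x,r=fitgauge(C,uv,(514,245,-.04));print(x.round(3),np.degrees(x[2]),r.round(2).tolist())
a=x[2];A=np.array([np.cos(a),np.sin(a)]);B=np.array([-A[1],A[0]])
P=[[*(x[:2]+A*t+B*w),40] for t in(18,9,0,-9,-18) for w in(8.75,-8.75)]
print(((proj(C,P)-[225,140]+.4)*5).round())
# from teeth: tops ~ brighter lower part
obs=[((258,237),(398,237)),((260,303),(398,303)),((262,369),(398,368)),((264,432),(398,432)),((266,497),(398,497))]
o=np.array(obs).reshape(-1,2)/5+[225,140]-.4
Q=at(C,o,40);print(Q.mean(0),Q.reshape(5,2,3).mean(1).round(1))
plan((577,19,60),-5.5,8,0.5)
```

```text
[ 5.16822e+02  2.45233e+02 -2.10000e-02] -1.2034412678048798 [[-0.77, -0.19], [0.92, -0.82], [-0.49, 0.61], [0.33, 0.73]]
[[261. 236.]
 [397. 233.]
 [262. 304.]
 [397. 301.]
 [264. 370.]
 [397. 368.]
 [265. 435.]
 [397. 433.]
 [266. 499.]
 [397. 496.]]
[516.82693796 245.28125415  40.        ] [[534.5 245.   40. ]
 [525.8 245.1  40. ]
 [516.9 245.3  40. ]
 [508.1 245.4  40. ]
 [498.9 245.6  40. ]]
yaw -2.35 turn [0.18 0.24 3.15] dist [  61.5 -232.5  -61.4]
[0.0, 0.001, 0.007, 8.9, 28.7, 7.7, 0.5, 0.0, 0.001, 0.007, 9.1, 28.6, 7.7, 0.5, 0.0, 0.001, 0.007, 9.3, 28.6, 7.7, 0.5, 0.0, 0.001, 0.007, 9.5, 28.5, 7.7, 0.5, 0.0, 0.001, 0.007, 9.7, 28.5, 7.7, 0.5, 0.0, 0.001, 0.007, 9.9, 28.4, 7.7, 0.5, 0.0, 0.001, 0.007, 10.1, 28.3, 7.7, 0.5, 0.0, 0.001, 0.007, 10.2, 28.3, 7.7, 0.5]
```

Fine gauge: seat (516.8,245.2), yaw -1.2°, and the teeth agree. To the fine spindle next.

Request:
{"method": "play_rows", "body": {"commands": [0,0,0.007,9,22,3,0.5,0,0,0.007,9,28,8,0.5,0,0,0.007,9,29,8,0.5,0,0,0.007,9,29,8,0.5,0,0,0.007,9,29,8,0.5,0,0,0.007,8,29,8,0.5,0,0,0.007,7,26,8,0.5,0,0,0.007,5,20,5,0.5,0,0,0,0,0,0,0.5,0,0,0,0,0,0,0.5,0,0,0,0,0,0,0.5]}}

```text
t: 18.1
tcp_pos: [567.5, 15.5, 66.0]
ee_rot: [3.131, -0.184, -0.001]
force: [-0.1, 1.0, 1.1]
opening: 0.5
```

Run:
```python
from h import *
s,i=snap('wrist','w18.png');st()
np.savez('w18.npz',p=s['tcp_pos'],r=s['ee_rot'])
```

```text
t 18.1 p [567.52  15.5   65.97] yaw -6.73 z [-0.001 -0.005 -1.   ] F [-0.1  1.   1.1] M [ 0.   -0.01  0.05] o 0.5 q7 [ 0.02  0.56 -0.14  1.91  0.12  0.68 -1.88]
t 18.15 p [567.62  16.02  66.1 ] yaw -6.68 z [-0.001 -0.005 -1.   ] F [-0.5 -0.5 -0.5] M [ 0.02 -0.    0.01] o 0.504 q7 [ 0.02  0.56 -0.14  1.91  0.12  0.68 -1.88]
```

View pics/w18.png

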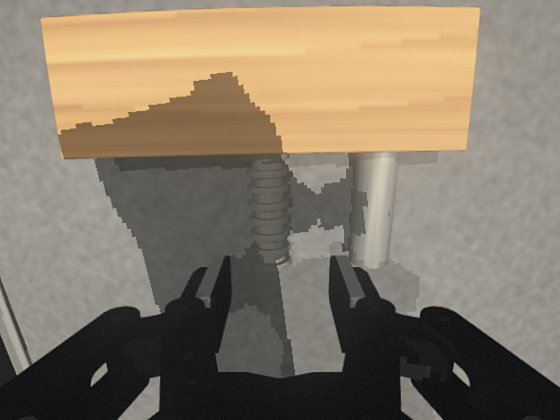

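Run:
```python
from h import *
d=np.load('w18.npz');C=cam('wrist',dict(tcp_pos=d['p'],ee_rot=d['r']));r=R.from_rotvec(d['r'])
P=at(C,[(269,170),(270.5,250),(271,264)],13);print(P.round(1));print(r.inv().apply(P-d['p']).round(1))
v=P[0]-P[1];print(np.degrees(np.arctan2(v[1],v[0])))
P[:]=P
plan((573,22,10),-5.5,5,0.5)
```

```text
[[603.7  17.8  13. ]
 [556.3  22.9  13. ]
 [547.3  23.7  13. ]]
[[ 35.6  -6.8  52.9]
 [-12.   -6.3  52.9]
 [-21.   -6.1  52.9]]
-6.111531204177432
yaw -6.68 turn [ 0.28  0.01 -1.18] dist [  5.4   6.  -56.1]
[0.001, 0.0, -0.004, 0.9, -1.4, 11.2, 0.5, 0.001, 0.0, -0.004, 0.9, -1.4, 11.2, 0.5, 0.001, 0.0, -0.004, 0.9, -1.3, 11.2, 0.5, 0.001, 0.0, -0.004, 0.9, -1.3, 11.2, 0.5, 0.001, 0.0, -0.004, 1.0, -1.3, 11.2, 0.5]
```

Request:
{"method": "play_rows", "body": {"commands": [0.001,0,-0.004,1,-2,8,0.5,0.001,0,-0.004,1,-2,12,0.5,0.001,0,-0.004,1,-1,12,0.5,0.001,0,-0.004,1,0,12,0.5,0,0,0,1,0,8,0.5,0,0,0,0,0,0,0.5,0,0,0,0,0,0,0.5]}}

```text
t: 18.85
tcp_pos: [572.6, 25.5, 8.4]
ee_rot: [-3.137, 0.145, 0.003]
force: [-0.4, -0.0, 0.5]
opening: 0.503
```

Run:
```python
from h import *
s,i=snap('wrist','w19.png')
```

```text
t 18.85 p [572.64  25.45   8.42] yaw -5.3 z [-0.002  0.001 -1.   ] F [-0.4 -0.   0.5] M [ 0.02 -0.04 -0.02] o 0.503 q7 [-0.    0.66 -0.13  1.91  0.14  0.58 -1.89]
```

View pics/w19.png

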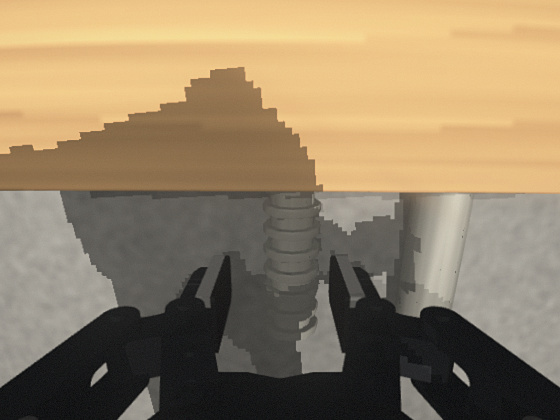

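Spindle is at column 291 against the finger centre at 279, so I shift +4.5 mm in y, then go down and close.

Request:
{"method": "play_rows", "body": {"commands": [0,0,0,0,2.5,0,0.5,0,0,0,0,2,2,0.5,0,0,0,0,0,2,0.5,0,0,0,0,0,0,0.7,0,0,0,0,0,0,1,0,0,0,0,0,0,1,0,0,0,0,0,0,1,0,0,0,0,0,0,1], "squeeze": 70}}

```text
t: 19.7
tcp_pos: [573.4, 20.0, 6.2]
ee_rot: [-3.137, 0.147, -0.002]
force: [-0.0, -0.0, 0.1]
opening: 0.235
```

Run:
```python
from h import *
s,i=snap('wrist','w20.png')
```

```text
t 19.7 p [573.36  20.     6.21] yaw -5.36 z [ 0.001  0.001 -1.   ] F [-0.  -0.   0.1] M [-0.02  0.02 -0.04] o 0.235 q7 [ 0.01  0.66 -0.13  1.91  0.14  0.57 -1.88]
```

View pics/w20.png

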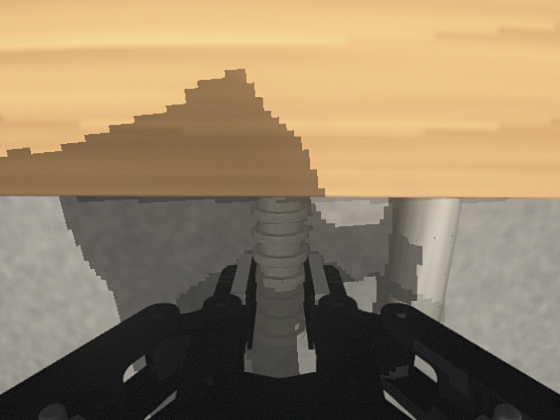

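Request:
{"method": "play_rows", "body": {"commands": [0,0,0,0,0,-4,1,0,0,0,-5,0,-1,1,0,0,0,-10,0,0,1,0,0,0,-15,0,0,1,0,0,0,-15,0,0,1,0,0,0,-15,0,0,1,0,0,0,-10,0,0,1,0,0,0,-4,0,0,1,0,0,0,0,0,0,1,0,0,0,0,0,0,1]}}

```text
t: 20.75
tcp_pos: [491.5, 27.5, 10.8]
ee_rot: [-3.138, 0.146, 0.004]
force: [-0.4, -0.2, -2.1]
opening: 0.234
```

Run:
```python
from h import *
s,i=snap('wrist','w21.png')
```

```text
t 20.75 p [491.48  27.46  10.78] yaw -5.31 z [-0.003  0.001 -1.   ] F [-0.4 -0.2 -2.1] M [ 0.01  0.06 -0.03] o 0.234 q7 [-0.02  0.57 -0.13  2.1   0.15  0.48 -1.92]
```

View pics/w21.png

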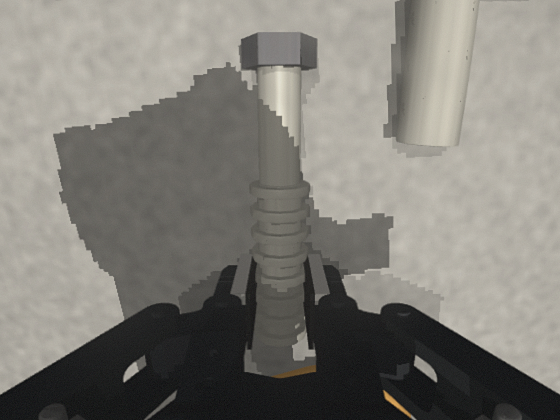

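The fine spindle is out and the smooth one undisturbed. I set it down and open.

Request:
{"method": "play_rows", "body": {"commands": [0,0,0,0,0,2,1,0,0,0,0,0,1.5,1,0,0,0,0,0,0.5,1,0,0,0,0,0,0,1]}}

```text
t: 21.2
tcp_pos: [493.3, 27.3, 6.3]
ee_rot: [-3.137, 0.147, 0.002]
force: [0.2, -0.2, -1.6]
opening: 0.232
```

Run:
```python
from h import *
st()
C=cam('wrist');p,r=pose();z=p[2]-6.2+12
C0=C
for n,uv,h in(('threadend',(279,187),12),('junction',(279,68),8)):
    pass
```

```text
t 21.2 p [493.29  27.31   6.32] yaw -5.36 z [-0.001  0.001 -1.   ] F [ 0.2 -0.2 -1.6] M [ 0.01  0.07 -0.01] o 0.232 q7 [-0.02  0.58 -0.13  2.1   0.15  0.47 -1.92]
```

Still holding weight (Fz -1.6), so I lower 0.5 mm at a time until it is supported.

Request:
{"method": "play_rows", "body": {"commands": [0,0,0,0,0,0.7,1,0,0,0,0,0,0,1]}}

```text
t: 21.4
tcp_pos: [493.4, 27.3, 6.2]
ee_rot: [-3.137, 0.147, 0.002]
force: [-0.5, -0.7, -0.4]
opening: 0.232
```

Request:
{"method": "play_rows", "body": {"commands": [0,0,0,0,0,0.5,0.85,0,0,0,0,0,0,0.7,0,0,0,0,0,0,0.5,0,0,0,0,0,0,0.5,0,0,0,0,0,0,0.5]}}

```text
t: 21.9
tcp_pos: [494.5, 27.4, 6.2]
ee_rot: [-3.137, 0.147, -0.002]
force: [-0.2, -0.0, -0.3]
opening: 0.501
```

Run:
```python
from h import *
s,i=snap('wrist','w22.png')
C=cam('wrist',s);p,r=pose(s)
for n,uv,h in(('threadend',(279,187),24),('junction',(279,68),20)):
    print(n,r.inv().apply(at(C,[uv],h)-p).round(1))
```

```text
t 21.9 p [494.48  27.44   6.19] yaw -5.36 z [ 0.001  0.001 -1.   ] F [-0.2 -0.  -0.3] M [-0.03  0.05 -0.03] o 0.501 q7 [-0.02  0.58 -0.13  2.1   0.15  0.47 -1.92]
threadend [[ 42.   -1.1 -17.8]]
junction [[ 82.4  -1.1 -13.7]]
```

View pics/w22.png

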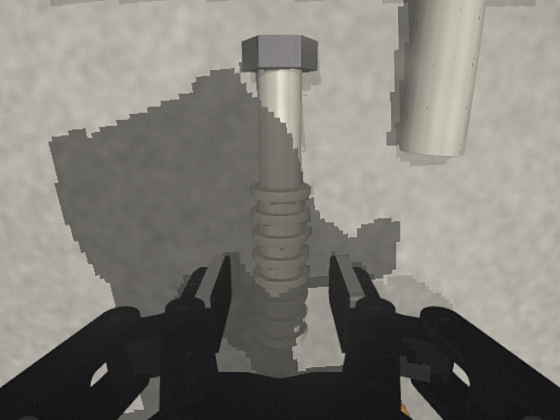

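The spindle lies level with its shank middle at tool x +62. I advance along it.

Request:
{"method": "play_rows", "body": {"commands": [0,0,0,2,0,-2,0.5,0,0,0,10,0,0,0.5,0,0,0,15,0,0,0.5,0,0,0,15,0,0,0.5,0,0,0,9,0,0,0.5,0,0,0,4,0,0,0.5,0,0,0,0,0,0,0.5,0,0,0,0,0,0,0.5]}}

```text
t: 22.75
tcp_pos: [553.8, 21.7, 8.4]
ee_rot: [-3.137, 0.147, -0.003]
force: [-0.1, 1.5, 0.2]
opening: 0.499
```

Run:
```python
from h import *
s,i=snap('wrist','w23.png')
```

```text
t 22.75 p [553.76  21.74   8.42] yaw -5.38 z [ 0.002  0.001 -1.   ] F [-0.1  1.5  0.2] M [-0.02  0.04 -0.06] o 0.499 q7 [ 0.    0.64 -0.13  1.96  0.14  0.55 -1.89]
```

View pics/w23.png

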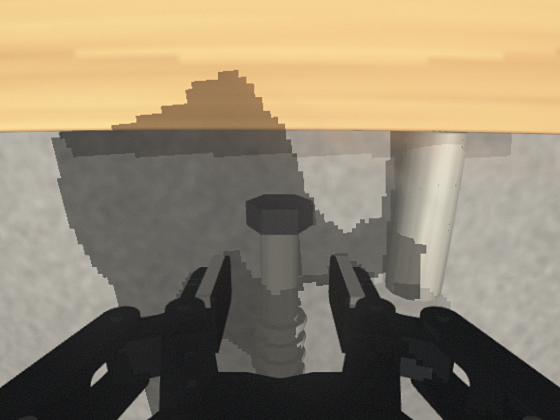

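Request:
{"method": "play_rows", "body": {"commands": [0,0,0,0,0,2,0.5,0,0,0,0,0,2,0.5,0,0,0,0,0,1,0.5,0,0,0,0,0,0,0.7,0,0,0,0,0,0,1,0,0,0,0,0,0,1,0,0,0,0,0,0,1,0,0,0,0,0,0,1,0,0,0,0,0,0,1], "squeeze": 100}}

```text
t: 23.7
tcp_pos: [552.1, 22.0, 3.2]
ee_rot: [-3.137, 0.146, -0.001]
force: [0.3, 0.2, 1.9]
opening: 0.147
```

Run:
```python
from h import *
s,i=snap('wrist','w24.png');np.savez('w24.npz',p=s['tcp_pos'],r=s['ee_rot'])
i=i[185:385,225:335]
a=cv2.resize(i,None,fx=4,fy=4,interpolation=cv2.INTER_CUBIC)
cv2.imwrite('pics/c24.png',cv2.convertScaleAbs(a,alpha=2.2,beta=10)[:600])
```

```text
t 23.7 p [552.06  22.04   3.19] yaw -5.32 z [ 0.     0.001 -1.   ] F [0.3 0.2 1.9] M [-0.01  0.08 -0.01] o 0.147 q7 [ 0.    0.65 -0.13  1.96  0.15  0.54 -1.89]
```

View pics/c24.png

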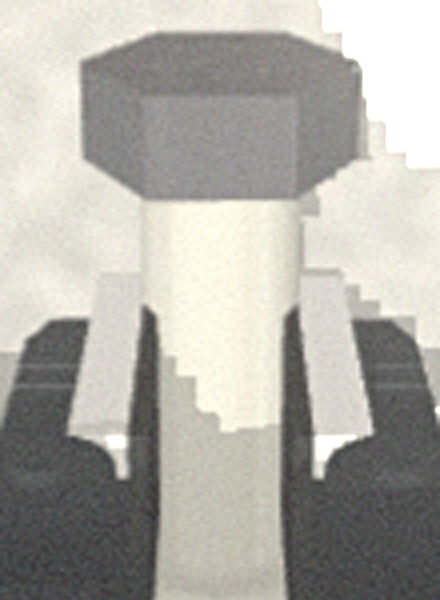

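Head edges put mid-thread at tool x = -50.9. I'll lift and carry it to the fine gauge.

Request:
{"method": "play_rows", "body": {"commands": [0,0,0,0,0,-4,1,0,0,0,0,0,-12,1,0,0,0,0,0,-20,1,0,0,0,0,0,-25,1,0,0,0,0,0,-25,1,0,0,0,0,0,-10,1,0,0,0,0,0,0,1]}}

```text
t: 24.45
tcp_pos: [550.8, 21.8, 104.3]
ee_rot: [-3.137, 0.146, 0.002]
force: [0.4, 0.7, -1.4]
opening: 0.143
```

Run:
```python
from h import *
s,i=snap('wrist','w25.png')
plan((567.7,244.1,100),-1.2,8,1)
```

```text
t 24.45 p [550.79  21.82 104.26] yaw -5.31 z [-0.002  0.001 -1.   ] F [ 0.4  0.7 -1.4] M [-0.03 -0.07 -0.03] o 0.143 q7 [ 0.03  0.48 -0.16  1.93  0.11  0.74 -1.86]
yaw -5.31 turn [-0.03  0.14 -4.11] dist [ 17.2 222.3  -3.5]
[-0.0, 0.0, -0.009, -0.4, -27.9, 0.5, 1.0, -0.0, 0.0, -0.009, -0.2, -27.9, 0.5, 1.0, -0.0, 0.0, -0.009, 0.1, -27.9, 0.5, 1.0, -0.0, 0.0, -0.009, 0.3, -27.9, 0.5, 1.0, -0.0, 0.0, -0.009, 0.6, -27.9, 0.4, 1.0, -0.0, 0.0, -0.009, 0.8, -27.9, 0.4, 1.0, -0.0, 0.0, -0.009, 1.1, -27.9, 0.4, 1.0, -0.0, 0.0, -0.009, 1.3, -27.8, 0.4, 1.0]
```

View pics/w25.png

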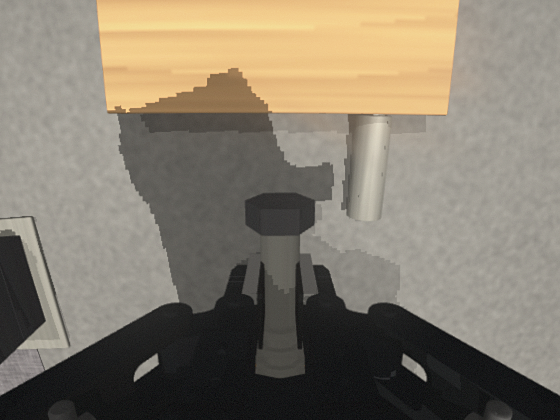

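The grip is steady and the smooth spindle alone remains in the rack. Carrying over.

Request:
{"method": "play_rows", "body": {"commands": [0,0,-0.009,0,-20,-1,1,0,0,-0.009,0,-28,0,1,0,0,-0.009,0,-28,0,1,0,0,-0.009,0,-28,0,1,0,0,-0.009,1,-28,0,1,0,0,-0.009,1,-28,0,1,0,0,-0.009,1,-24,0,1,0,0,-0.009,1,-18,0,1,0,0,0,0,-8,0,1,0,0,0,0,0,0,1,0,0,0,0,0,0,1]}}

```text
t: 25.6
tcp_pos: [560.0, 232.7, 89.4]
ee_rot: [3.132, -0.036, -0.038]
force: [1.0, 0.1, -1.9]
opening: 0.144
```

Run:
```python
from h import *
st();plan((567.7,244.1,85),-1.2,3,1)
```

```text
t 25.6 p [559.96 232.74  89.38] yaw -1.33 z [-0.025 -0.008 -1.   ] F [ 1.   0.1 -1.9] M [ 0.01 -0.1  -0.01] o 0.144 q7 [-0.31  0.59 -0.19  1.78  0.14  0.81 -2.16]
yaw -1.33 turn [ 0.52  1.4  -0.12] dist [ 7.7 11.4 -4.4]
[0.003, 0.008, -0.001, 2.5, -3.9, 1.4, 1.0, 0.003, 0.008, -0.001, 2.5, -3.9, 1.4, 1.0, 0.003, 0.008, -0.001, 2.5, -3.8, 1.4, 1.0]
```

Request:
{"method": "play_rows", "body": {"commands": [0.003,0.008,-0.001,2.5,-4,1,1,0.003,0.008,-0.001,2.5,-4,1,1,0.003,0.008,-0.001,2.5,-3,1,1,0,0,0,0,0,0,1,0,0,0,0,0,0,1,0,0,0,0,0,0,1]}}

```text
t: 26.2
tcp_pos: [569.4, 239.4, 86.1]
ee_rot: [3.14, -0.041, 0.003]
force: [0.4, -0.3, -2.1]
opening: 0.146
```

Run:
```python
from h import *
st();t=grab_frame('top');cv2.imwrite('pics/t26.png',t);plan((567.7,244.1,70),-1.2,3,1)
overlay('top',t,(165,180,225,250),9,(516.8,245.2),np.radians(-1.2),-50.9,'c26.png',dz=-8.8,teeth=(18,9,0,-9,-18))
```

```text
t 26.2 p [569.43 239.39  86.06] yaw -1.5 z [ 0.002 -0.002 -1.   ] F [ 0.4 -0.3 -2.1] M [-0.   -0.01 -0.01] o 0.146 q7 [-0.32  0.6  -0.18  1.78  0.15  0.78 -2.17]
yaw -1.5 turn [ 0.1  -0.13 -0.3 ] dist [ -1.7   4.8 -16.1]
[0.001, -0.001, -0.002, -0.6, -1.6, 5.3, 1.0, 0.001, -0.001, -0.002, -0.6, -1.6, 5.4, 1.0, 0.001, -0.001, -0.002, -0.6, -1.6, 5.4, 1.0]
seat in tool [-52.86  -4.56  39.94] needs spindle shift [-1.96 -4.56 48.74]
```

View pics/c26.png

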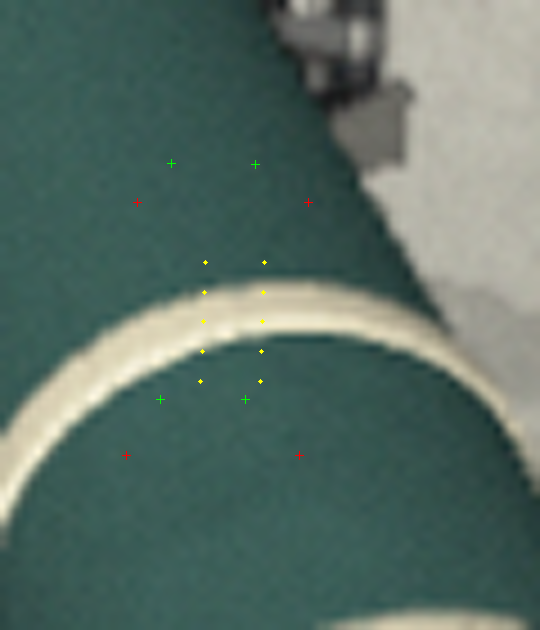

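The arm hides this gauge from the top camera, so I'll check with the scene camera instead.

Request:
{"method": "play_rows", "body": {"commands": [0,-0.001,-0.002,-0.7,-1.7,4,1,0,-0.001,-0.002,-0.6,-1.6,5,1,0,0,0,-0.5,-1,4,1,0,0,0,0,0,2,1,0,0,0,0,0,0,1,0,0,0,0,0,0,1]}}

```text
t: 26.85
tcp_pos: [567.2, 244.1, 69.2]
ee_rot: [3.139, -0.034, -0.002]
force: [-0.1, 0.2, -2.2]
opening: 0.143
```

Run:
```python
from h import *
st();t=grab_frame('scene');cv2.imwrite('pics/s27.png',t)
overlay('scene',t,(310,215,370,275),9,(516.8,245.2),np.radians(-1.2),-50.9,'c27.png',dz=-8.8,teeth=(18,9,0,-9,-18))
```

```text
t 26.85 p [567.16 244.06  69.2 ] yaw -1.23 z [-0.001 -0.002 -1.   ] F [-0.1  0.2 -2.2] M [-0.   -0.12  0.01] o 0.143 q7 [-0.33  0.62 -0.18  1.78  0.16  0.75 -2.18]
seat in tool [-50.34  -0.11  23.31] needs spindle shift [ 0.56 -0.11 32.11]
```

View pics/c27.png

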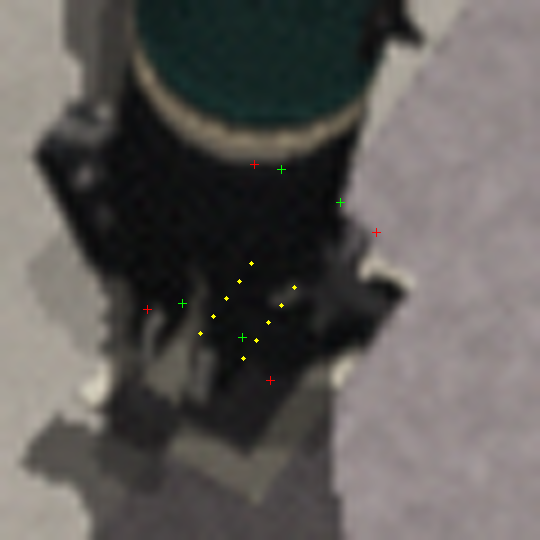

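Hidden here too, so I go by the measured poses and contact force. Descending to just above the teeth.

Request:
{"method": "play_rows", "body": {"commands": [0,0,0,0.5,0,5,1,0,0,0,0,0,8,1,0,0,0,0,0,7,1,0,0,0,0,0,3,1,0,0,0,0,0,0,1,0,0,0,0,0,0,1]}}

```text
t: 27.5
tcp_pos: [567.7, 243.6, 43.8]
ee_rot: [3.139, -0.034, -0.002]
force: [0.2, 0.6, -1.7]
opening: 0.142
```

```bash
cat > chk.py <<'E'
from h import *
st();p,r=pose();a=np.radians(-1.2)
q=r.inv().apply(np.array([516.8,245.2,46])-p);print('shift',(q-[-50.9,0,-8.8]).round(2))
E
python3 chk.py
```

```text
t 27.5 p [567.67 243.64  43.84] yaw -1.26 z [-0.001 -0.002 -1.   ] F [ 0.2  0.6 -1.7] M [-0.03 -0.07  0.05] o 0.142 q7 [-0.33  0.66 -0.17  1.79  0.17  0.71 -2.19]
shift [ 0.01 -0.44  6.7 ]
```

Request:
{"method": "play_rows", "body": {"commands": [0,0,0,0,-0.4,1.5,1,0,0,0,0,0,0,1]}}

```text
t: 27.7
tcp_pos: [567.8, 244.2, 42.5]
ee_rot: [3.139, -0.034, -0.001]
force: [-0.6, -1.0, -1.9]
opening: 0.146
```

Request:
{"method": "play_rows", "body": {"commands": [0,0,0,0,0,1.2,1,0,0,0,0,0,0,1]}}

```text
t: 27.9
tcp_pos: [568.1, 244.3, 41.5]
ee_rot: [3.14, -0.034, -0.0]
force: [0.7, -0.0, -1.5]
opening: 0.148
```

Request:
{"method": "play_rows", "body": {"commands": [0,0,0,0,0,1.2,1,0,0,0,0,0,0,1]}}

```text
t: 28.1
tcp_pos: [568.2, 244.4, 40.5]
ee_rot: [3.14, -0.034, 0.0]
force: [-0.1, 0.0, -1.6]
opening: 0.143
```

```bash
python3 chk.py
```

```text
t 28.1 p [568.22 244.43  40.49] yaw -1.25 z [ 0.    -0.002 -1.   ] F [-0.1  0.  -1.6] M [ 0.02 -0.09 -0.03] o 0.143 q7 [-0.33  0.67 -0.17  1.79  0.17  0.7  -2.19]
shift [-0.52  0.36  3.28]
```

Request:
{"method": "play_rows", "body": {"commands": [0,0,0,-0.5,0,1,1,0,0,0,0,0,0,1]}}

```text
t: 28.3
tcp_pos: [567.7, 244.4, 39.5]
ee_rot: [3.14, -0.034, 0.0]
force: [0.7, 0.4, -3.2]
opening: 0.144
```

Request:
{"method": "play_rows", "body": {"commands": [0,0,0,0,0,1,1,0,0,0,0,0,0,1]}}

```text
t: 28.5
tcp_pos: [567.8, 244.4, 38.5]
ee_rot: [3.14, -0.034, 0.001]
force: [-0.2, 0.4, -1.4]
opening: 0.147
```

```bash
python3 chk.py
```

```text
t 28.5 p [567.79 244.35  38.47] yaw -1.25 z [ 0.    -0.002 -1.   ] F [-0.2  0.4 -1.4] M [-0.01 -0.03  0.01] o 0.147 q7 [-0.33  0.67 -0.17  1.79  0.17  0.7  -2.19]
shift [-0.1   0.28  1.26]
```

Only 1.3 mm to go with no contact force, so the grooves are over the teeth. Continuing.

Request:
{"method": "play_rows", "body": {"commands": [0,0,0,0,0,0.8,1,0,0,0,0,0,0,1]}}

```text
t: 28.7
tcp_pos: [568.0, 244.1, 37.9]
ee_rot: [3.139, -0.034, 0.001]
force: [-0.9, -0.8, -0.4]
opening: 0.146
```

Request:
{"method": "play_rows", "body": {"commands": [0,0,0,0,0,0.6,1,0,0,0,0,0,0,1]}}

```text
t: 28.9
tcp_pos: [568.0, 244.0, 37.5]
ee_rot: [3.139, -0.035, 0.001]
force: [0.1, 0.3, -0.1]
opening: 0.143
```

```bash
python3 chk.py
```

```text
t 28.9 p [568.04 243.96  37.47] yaw -1.26 z [ 0.001 -0.002 -1.   ] F [ 0.1  0.3 -0.1] M [-0.16  0.09  0.04] o 0.143 q7 [-0.33  0.67 -0.17  1.79  0.17  0.7  -2.19]
shift [-0.35 -0.1   0.24]
```

Request:
{"method": "play_rows", "body": {"commands": [0,0,0,0,0,0.4,1,0,0,0,0,0,0,0.85,0,0,0,0,0,0,0.75,0,0,0,0,0,0,0.65,0,0,0,0,0,0,0.5,0,0,0,0,0,0,0.5,0,0,0,0,0,0,0.5], "squeeze": 60}}

```text
t: 29.6
tcp_pos: [568.6, 245.0, 37.6]
ee_rot: [3.141, -0.034, 0.003]
force: [0.4, -0.1, 0.1]
opening: 0.498
```

Run:
```python
from h import *
snap('wrist','w28.png')
```

```text
t 29.6 p [568.64 244.95  37.65] yaw -1.26 z [ 0.002 -0.001 -1.   ] F [ 0.4 -0.1  0.1] M [-0.03  0.02  0.09] o 0.498 q7 [-0.33  0.67 -0.17  1.79  0.17  0.69 -2.19]
```

View pics/w28.png

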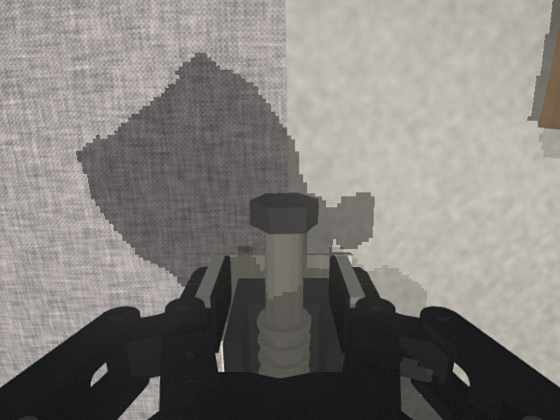

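The spindle is released and resting, with the head at (284,213). I rise clear and check.

Request:
{"method": "play_rows", "body": {"commands": [0,0,0,0,0,-10,0.5,0,0,0,0,0,-20,0.5,0,0,0,0,0,-25,0.5,0,0,0,-15,0,-25,0.3,0,0,0,-20,0,-8,0.3,0,0,0,-10,0,0,0.3,0,0,0,0,0,0,0.3,0,0,0,0,0,0,0.3,0,0,0,0,0,0,0.3]}}

```text
t: 30.55
tcp_pos: [523.8, 246.0, 131.8]
ee_rot: [-3.141, 0.036, -0.007]
force: [0.3, 0.0, -0.2]
opening: 0.697
```

Run:
```python
from h import *
s,i=snap('wrist','w29.png');st()
np.savez('w29.npz',p=s['tcp_pos'],r=s['ee_rot'])
i=i[130:300,215:345];cv2.imwrite('pics/c29.png',cv2.convertScaleAbs(cv2.resize(i,None,fx=4.5,fy=4.5,interpolation=cv2.INTER_CUBIC),alpha=1.6,beta=20)[:600])
cv2.imwrite('pics/c29b.png',cv2.convertScaleAbs(cv2.resize(i,None,fx=4.5,fy=4.5,interpolation=cv2.INTER_CUBIC),alpha=1.6,beta=20)[165:])
```

```text
t 30.55 p [523.76 245.98 131.78] yaw -1.3 z [ 0.005  0.    -1.   ] F [ 0.3  0.  -0.2] M [ 0.01 -0.01 -0.03] o 0.697 q7 [-0.34  0.48 -0.21  1.85  0.13  0.82 -2.2 ]
t 30.6 p [523.84 245.88 131.65] yaw -1.32 z [ 0.005  0.    -1.   ] F [1.2 0.3 0.7] M [0.02 0.   0.08] o 0.7 q7 [-0.34  0.48 -0.21  1.85  0.13  0.82 -2.2 ]
```

View pics/c29b.png

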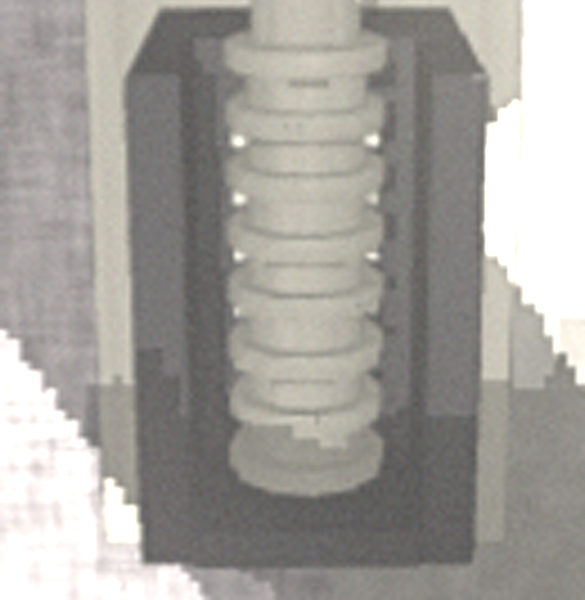

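View pics/w29.png

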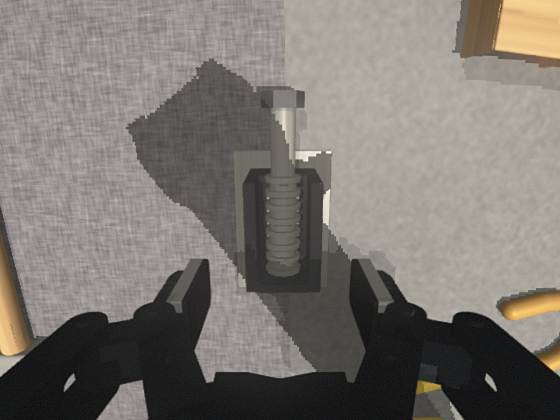

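All 8 ridges are visible, with teeth in the right grooves (first tooth pair between ridges 2 and 3). It looks centred and straight. I'll move the arm aside for a final overall check.

Request:
{"method": "play_rows", "body": {"commands": [0,0,0,0,5,-15,0.3,0,0,0,0,20,-20,0.3,0,0,0,0,30,-20,0.3,0,0,0,0,35,-10,0.3,0,0,0,-5,35,0,0.3,0,0,0,-10,35,0,0.3,0,0,0,-10,30,0,0.3,0,0,0,-10,20,0,0.3,0,0,0,0,0,0,0.3,0,0,0,0,0,0,0.3]}}

```text
t: 31.6
tcp_pos: [486.5, 25.4, 204.4]
ee_rot: [-3.141, 0.043, -0.013]
force: [1.2, -0.3, -0.3]
opening: 0.699
```

Run:
```python
from h import *
s,i=snap('top','t30.png')
i0=cv2.imread('pics/top0.png')
a=[cv2.resize(i[195:250,170:220],None,fx=8,fy=8,interpolation=cv2.INTER_CUBIC),cv2.resize(i[210:265,361:411],None,fx=8,fy=8,interpolation=cv2.INTER_CUBIC)]
cv2.imwrite('pics/c30.png',np.hstack(a))
# model checks
for f,seat,yaw,sc,off,box in(('w29',(516.8,245.2),-1.2,0,0,0),('w16',(461.3,-277.1),-17.8,0,0,0)):
    d=np.load(f+'.npz');C=cam('wrist',dict(tcp_pos=d['p'],ee_rot=d['r']));y=np.radians(yaw)
    A=np.array([np.cos(y),np.sin(y),0]);S=np.array([*seat,46]);B=np.array([-A[1],A[0],0])
    P=[S+76*A+[0,0,12]+6.93*B,S+76*A+[0,0,12]-6.93*B,S+86*A+[0,0,12]+6.93*B,S+86*A+[0,0,12]-6.93*B,S-34*A+[0,0,12],S-34*A+12*B,S-34*A-12*B]
    print(f,proj(C,P).round(1).tolist())
    im=cv2.imread('pics/'+f+'.png')
    for q in proj(C,P): cv2.drawMarker(im,tuple(map(int,(q*1).round())),(0,0,255),0,1)
    b=cv2.resize(im[75:295,215:345],None,fx=3,fy=3,interpolation=cv2.INTER_CUBIC);b=cv2.convertScaleAbs(b,alpha=1.5,beta=15)[:600]
    cv2.imwrite('pics/m'+f+'.png',cv2.resize(im[75:275,215:345],None,fx=3,fy=3,interpolation=cv2.INTER_NEAREST))
cv2.imwrite('pics/m.png',np.hstack([cv2.imread('pics/mw29.png'),cv2.imread('pics/mw16.png')]))
```

```text
t 31.6 p [486.48  25.38 204.36] yaw -1.56 z [ 0.008 -0.    -1.   ] F [ 1.2 -0.3 -0.3] M [ 0.06  0.01 -0.01] o 0.699 q7 [ 0.02  0.23 -0.16  2.02  0.05  0.89 -1.77]
w29 [[271.0, 108.1], [294.7, 108.1], [270.9, 90.4], [294.8, 90.3], [282.7, 278.7], [265.4, 270.8], [299.7, 270.8]]
w16 [[269.4, 109.6], [292.9, 109.7], [269.3, 92.1], [293.0, 92.1], [280.9, 278.8], [263.8, 271.0], [297.8, 271.0]]
```

View pics/t30.png

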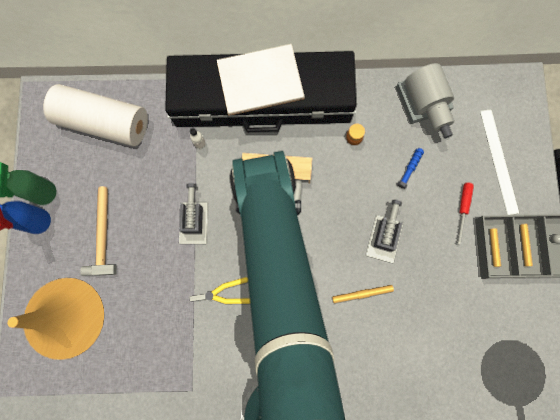

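View pics/m.png

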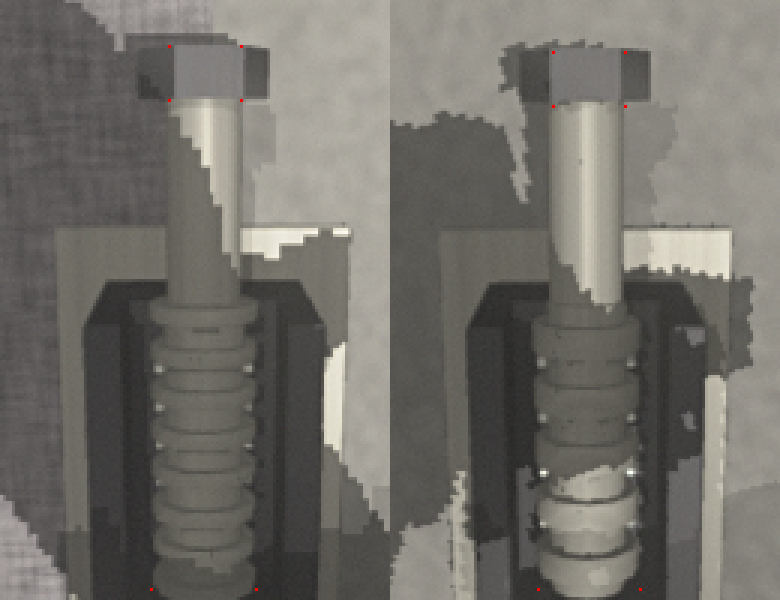

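The seated model projections match both spindles within 1–2 px, and all bystanders visible in the top view are where they were. Handing in.

Run:
```python
from station import *
print(sign_off())
```

```text
the job is handed in; nothing more can be done
None
```

I drew the coarse and fine spindles out of the rack, regripped each by its shank and lowered it into its own gauge. I released each one once the gauge was carrying its weight, and handed the job in at about 32 s. The sign-off gave no verdict.

**Last checks:**
- **Coarse:** all 4 tooth pairs show in the grooves.
- **Fine:** four teeth show on one side and three on the other, in the right grooves. The fifth pair was hidden from the camera.
- **Both:** each looked straight and centred in its channel. The predicted seated outlines matched the wrist pictures within 1–2 px (about 1–2 mm). Before release, the tool height was within about 0.5 mm of the seated value.
- **Other items:** the bystanders seen in the last top view had not moved. The arm hid most of the crook there and part of the plain spindle. Both were last seen undisturbed in earlier wrist pictures.

**What disagreed:**
- My first fit of the coarse gauge was about 3 mm off because the arm was still settling when I took the picture. I caught it against the top camera and corrected it before lowering.
- The arm blocked the top and scene cameras during the fine insertion, so I did that part from measured poses and contact force.

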